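Stack two slide boxes in a leaning rack and wedge the follower fast

TASK

Make the sloping rack ready to carry: stand both microscope slide boxes on a long edge in it, the first leaning back flat against the backstop and the second flat against the first, with their feet fully home, and push the follower down the slope until it is snug against them. Then drive the steel wedge with the red thumb tab along its ramp until it jams the follower's bar fast, and let go of everything. Leave the other things on the bench where they are.

Things in the scene. Friction and masses are not known exactly. Their poses are not given: they have to be found in the camera images.
- deck: Sloping white deck of the fixed sheet-metal rack. Origin: middle of the line where deck meets backstop, 40 mm above the bench. x: down the 0.35 rad slope, away from the robot, into the backstop; y: left along the backstop; z: off the deck. Surface z = 0 from x = -205 to 0, y = -93 to 143 mm. Boxes stand between side lips 10 mm high, inner faces at y = -80 and 80 mm. Friction about 0.6.
- backstop_top (a point): Middle of the top edge of the backstop's front face, 95 mm off the deck; the backstop is 157 mm wide, square to the deck, so it leans away from the robot by 0.35 rad.
- box_a: Black slide box with grey lid (fixed shut), 88 x 145 x 28 mm, 0.18 kg (varies), weight nearer the lid, standing on the bench on a long edge. Its x: across the 88 mm (pointing down at the start); y: along the 145 mm (level); z: through the 28 mm from base to lid. Origin: middle of the base's outer face.
- box_a_mid (a point): Centre of box_a: 44 mm above its long edge, 14 mm inside either broad face.
- box_b: Second slide box, the same as box_a. Either box may stand at the back of the rack and either broad face may look at the backstop.
- box_b_mid (a point): Centre of box_b: 44 mm above its long edge, 14 mm inside either broad face.
- follower: Aluminium follower plate across the deck, axes as the deck's, origin at the foot of its face to the boxes. Plate y = -75 to 75, x = -8 to 0, z = 2 to 45 mm, round rim to z = 49 mm. Its steel side bar: x = -20 to 135, y = 88 to 100, top z = 20 mm. Slides along x with 3 N friction, starts 140 to 165 mm from the backstop; 56 mm off it on two seated boxes.
- follower_face (a point): Middle of the follower's face towards the boxes, 22 mm off the deck.
- follower_rod (a point): Foremost point, towards the robot, of the follower's push rod, 28 mm off the deck: a 10 mm steel rod, 90 mm long along y, on two stand-offs in front of the plate, its front 38 mm ahead of the face to the boxes. Push the follower here: a gripper held upright and pushing low on a box or the plate can strike the boxes' tops.
- wedge: Steel wedge (0.24 kg), red thumb tab, loose between bar and ramp, 80 mm long, 20 mm high, 24 mm wide at the butt, 14 at the thin end. Origin: middle of the underside; x to the thin end (driven that way), inner side at y = -12. Tab on top: x = -32 to -6, y = -12 to -2, z = 20 to 40 mm. Starts at x = -105, y = 113 mm of the deck; jams near x = -50 mm; set it with slow pushes of 10 to 20 N.
- wedge_butt (a point): Middle of the wedge's wide end, towards the robot, 10 mm off the deck; the place to push.
- ramp_face (a point): Middle of the fixed ramp's inner face, 10 mm off the deck, at x = -44, y = 118 mm of the deck. The aluminium ramp block is 72 mm long along x and 26 mm high; its face closes on the bar by 1 in 8 down the slope; a lip on its top overhangs the wedge's outer edge by 6 mm. A keeper bracket, 25 mm high, bridges the bar at x = -60 to -40 mm.
- tube_50ml: Bystander: capped tube, 36 mm across, 114 mm high, standing behind the rack. Origin: centre of its foot.
- tube_small: Bystander: small tube with an orange cap, 22 mm across, 71 mm high, standing left of the rack. Origin: centre of its foot.
- beaker_b: Bystander: clear beaker with crumpled wipes, 90 mm across, 60 mm high, behind the boxes. Origin: centre of its foot.

How it is judged:
By the outcome, as a careful person would: the job done as asked, in the order asked, and still so for the second after the job is handed in, with the robot touching nothing.
It also fails if it takes over 64 s, if anything falls off the work surface, if the arm or the gripper's body presses on something with over 40 N, if the wrist force passes 120 N, or if a joint passes its speed limit or range.

ROBOT

A 6-joint arm with a two-finger parallel gripper is mounted at the origin on a cart in front of the work surface, level with it; the furniture and walls round the work are solid. World frame = base frame: x ahead of the robot, y to its left, z up, the work surface at z = 0. Lengths are in mm, angles in rad, forces in N, time in s.
With the tool pointing down it reaches from about 350 to 875 mm from the base axis. Payload 4.2 kg.
Tool frame: the origin (TCP) lies midway between the tips of the shut fingers; the grasp point (between the pads) lies 19 mm behind it; z points along the fingers, y is the direction in which the jaws open and shut (so a half turn about z gives the same grasp; the last joint's range is limited). The gripper opens to 85 mm and grips with 20 to 120 N. Pads are 22 mm wide; open, the fingers measure 114 mm over their backs; the gripper's body (76 mm by 85 mm) begins 54 mm behind the grasp point. The pads swing forward as they close: fully open they stand 13 mm farther back than shut.
Start: joints at [-0.976, 0.385, 0.008, 0, -1.194, -0.259], TCP at [205.968, -590.065, 196.812] pointing down, gripper open.
Joint ranges: [-3.14, 3.14], [-1.21, 2.06], [-1.07, 1.41], [-3.16, 2.05], [-2.99, -0.16], [-3.1, 3.1]. Speed limits (rad/s): [2.79, 2.79, 3.14, 3.14, 3.14, 3.14].

INTERFACE

Orientations are given as a unit quaternion [x, y, z, w].
In Python, from bench import arm gives the robot as it stands. The module is installed in compiled form; this text tells all that it offers.
- The arm moves only by the tool drive_tool, never from a script. Its argument "moves" is a list that holds one entry, the list of rows, each a list of 7 numbers: the opening, from 0 (shut) to 1 (fully open), then the shift along the tool's x, y, z in m, then the turn, a rotation vector about the tool's x, y, z in rad. In form: [[[hand, dx, dy, dz, wx, wy, wz], ...]]. A call has 1 to 20 rows; each row shifts and turns the pose as measured when the row begins, along the tool's axes as they then stand; what a row does not reach is not made up. A row lasts 1/10 s, in which the tool goes at most 50 mm and 8.59 degrees, less where a joint would pass 70% of its speed; a pose out of reach is approached as far as the arm can. A call with a gripper value outside its range is refused whole. The fingers move at their own pace and stop on an object; the grip force is fixed at half the most. Time passes only in rows, so rows that do not move let the fingers close. It gives the time, the measured TCP pose, the force and the opening at its end, in the units of the state.
- arm.read_state(): the state, without advancing time (a new reading comes with each control period).
- arm.get_image(name): name is "scene" or "top"; returns (picture, depth): 400x640x3 uint8, red, green, blue; 400x640 float32, mm along the optical axis (not along the pixel's ray), 0 where there is no reading.
- arm.camera_params(name): a dict with "fov_y" (degrees; the focal length in pixels is half the picture's height over the tangent of half this angle, whatever the lens; pixels are square), "cx", "cy" (the principal point, pixels), "k1" (the pictures are not rectified: a ray, as slopes to the right and down, at radius r is drawn at 1 + k1 r^2 times it, then the intrinsics apply), "world_from_camera" (4x4, takes a point from camera to world coordinates). Camera axes: x right, y down, z forward; pixel columns grow to the right and rows downward; lengths in mm; the calibration is good to about 2 mm. A picture is of the moment at which its call begins. camera_params takes no time and is no camera call.
- arm.job_done(): hands the job in, once; it reports no verdict.
The state is a dict: "clock": time; "joints": joint angles; "joint_vel": joint speeds; "joint_efforts": joint torques, N m; "position": TCP position; "ee_rot": TCP orientation; "contact_force": force on the tool from outside, world axes, zero at the start; "wrist_torque": the same for the moment, N m; "gripper_width": finger opening in mm.
Only numpy, scipy, OpenCV 4.12 (cv2) and the standard library are available. Lean on these libraries where they do the work, as an engineer would, in place of code of your own. Each camera call takes 0.05 s, during which the arm holds its last target.

## Working session

There is one attempt and no reset: what is moved stays moved. The work goes in short steps, Python scripts to look and compute and a tool call to move; the robot and the scene stay as the last step left them, time stands still between calls to the robot, and variables do not carry over. Pictures are saved under pics/ and viewed, and the job is handed in when it is done.

Besides the shell and the picture viewer there is one more tool, called after "Request:" as name(argument=value, ...), one argument or row to a line, values as JSON. drive_tool: Moves the arm, as the interface text tells. Its arguments: {"type":"object","properties":{"moves":{"type":"array","items":{"type":"array","items":{"type":"array","items":{"type":"number"}}}}},"required":["moves"]}

```bash
mkdir -p pics; cat > h.py <<'E'
import numpy as np, cv2, json
from bench import arm
from scipy.spatial.transform import Rotation as R
def snap(tag):
    for n in ("scene","top"):
        p,d=arm.get_image(n)
        cv2.imwrite(f"pics/{tag}_{n}.png",p[:,:,::-1]); np.save(f"pics/{tag}_{n}.npy",d)
def par(n):
    c=arm.camera_params(n); f=200/np.tan(np.radians(c["fov_y"])/2); return c,f
def pix2w(n,u,v,d):
    c,f=par(n); u=np.atleast_1d(u).astype(float);v=np.atleast_1d(v).astype(float);d=np.atleast_1d(d)
    K=np.array([[f,0,c["cx"]],[0,f,c["cy"]],[0,0,1]])
    q=cv2.undistortPointsIter(np.stack([u,v],-1).reshape(-1,1,2),K,np.array([c["k1"],0,0,0.]),None,None,(3,50,1e-10)).reshape(-1,2)
    P=np.c_[q*d[:,None],d,np.ones(len(d))]
    return (np.array(c["world_from_camera"])@P.T).T[:,:3]
def w2pix(n,P):
    c,f=par(n); P=np.atleast_2d(P); T=np.linalg.inv(np.array(c["world_from_camera"]))
    X=(T@np.c_[P,np.ones(len(P))].T).T; q=X[:,:2]/X[:,2:3]; r2=(q**2).sum(1,keepdims=True)
    q=q*(1+c["k1"]*r2); return np.c_[q*f+[c["cx"],c["cy"]],X[:,2]]
def cloud(tag,n):
    d=np.load(f"pics/{tag}_{n}.npy"); v,u=np.mgrid[0:400,0:640]
    W=pix2w(n,u.ravel(),v.ravel(),d.ravel()).reshape(400,640,3); W[d==0]=np.nan; return W
def st():
    s=arm.read_state(); return s
E
python3 - <<'E'
from h import *
snap("a"); s=st(); print(s)
for n in("scene","top"):
    print(n,{k:np.round(v,3).tolist() if not isinstance(v,float) else v for k,v in arm.camera_params(n).items()})
E
```

```text
{'clock': 0.1, 'joints': array([-9.76414000e-01,  3.85500937e-01,  6.78351903e-03, -4.38688267e-04,
       -1.19397513e+00, -2.58568095e-01]), 'joint_vel': array([ 0.0002718 , -0.00162564,  0.00159615,  0.00212333, -0.00040505,
       -0.00099421]), 'joint_efforts': array([-5.76540970e-04, -3.93319523e+01,  1.88928562e+01,  4.19793651e+00,
       -2.61056557e-03,  7.19573137e-06]), 'position': array([ 205.77278823, -589.54965611,  195.8258592 ]), 'ee_rot': array([-1.67039419e-01,  9.85949741e-01,  9.47526428e-04, -2.06583539e-04]), 'contact_force': array([ 0.41566613, -0.5865774 , -0.81176803]), 'wrist_torque': array([ 0.00038384, -0.02100643, -0.02283596]), 'gripper_width': 85.39750422872945}
scene {'fov_y': 52.37563278428905, 'cx': 320.3402401306173, 'cy': 206.5362759468372, 'k1': -0.05622299999246636, 'world_from_camera': [[-0.567, -0.368, 0.737, -279.69], [-0.824, 0.253, -0.507, 624.727], [-0.0, -0.895, -0.446, 633.396], [0.0, 0.0, 0.0, 1.0]]}
top {'fov_y': 46.97225918753299, 'cx': 315.437386987054, 'cy': 192.79086920552277, 'k1': -0.04386915079067206, 'world_from_camera': [[-0.011, -0.993, 0.119, 410.769], [-1.0, 0.011, 0.007, 47.871], [-0.008, -0.119, -0.993, 1376.388], [0.0, 0.0, 0.0, 1.0]]}
```

View pics/a_scene.png

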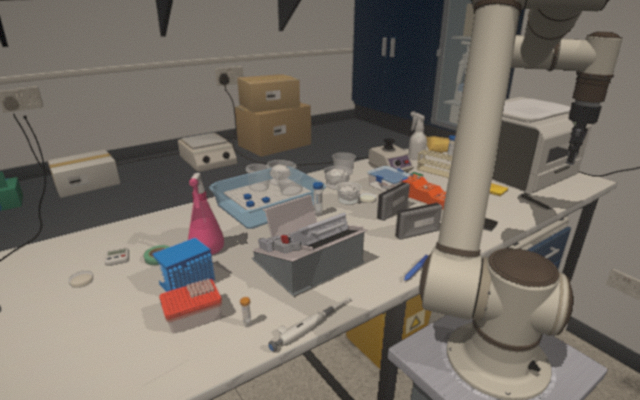

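View pics/a_top.png

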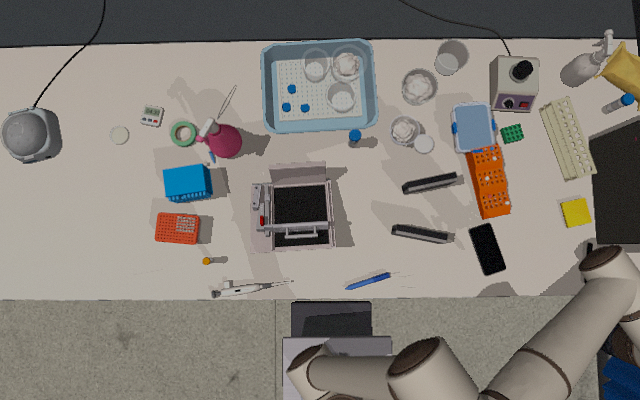

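```bash
python3 - <<'E'
from h import *
p=cv2.imread("pics/a_top.png")
cv2.imwrite("pics/a_c1.png",cv2.resize(p[155:255,240:350],None,fx=6,fy=6,interpolation=cv2.INTER_CUBIC)[:600,:800])
cv2.imwrite("pics/a_c2.png",cv2.resize(p[110:260,370:520],None,fx=4,fy=4,interpolation=cv2.INTER_CUBIC))
p=cv2.imread("pics/a_scene.png")
cv2.imwrite("pics/a_c3.png",cv2.resize(p[185:290,245:375],None,fx=5.7,fy=5.7,interpolation=cv2.INTER_CUBIC)[:600,:800])
W=cloud("a","top")
for (u,v) in [(300,180),(300,205),(300,222),(300,236),(340,210),(270,215),(262,222),(430,183),(422,233),(355,135),(207,261),(405,130),(450,250),(380,250),(484,250)]:
    print((u,v),np.round(W[v,u],1))
E
```

```text
(300, 180) [607.1 101.7  57.2]
(300, 205) [533.5 101.8  66.2]
(300, 222) [481.2  99.4 131.9]
(300, 236) [443.5  99.7 130.9]
(340, 210) [523.2 -15.3   0.8]
(270, 215) [505.3 186.9  73.3]
(262, 222) [482.8 203.4 123.3]
(430, 183) [nan nan nan]
(422, 233) [ 449.1 -239.6   86.3]
(355, 135) [724.6 -55.8 113.4]
(207, 261) [377.3 365.1  71.4]
(405, 130) [ 751.9 -207.6   57.5]
(450, 250) [ 400.2 -340.3    1. ]
(380, 250) [ 402.9 -131.1    7.7]
(484, 250) [ 398.8 -440.4    5.6]
```

View pics/a_c1.png

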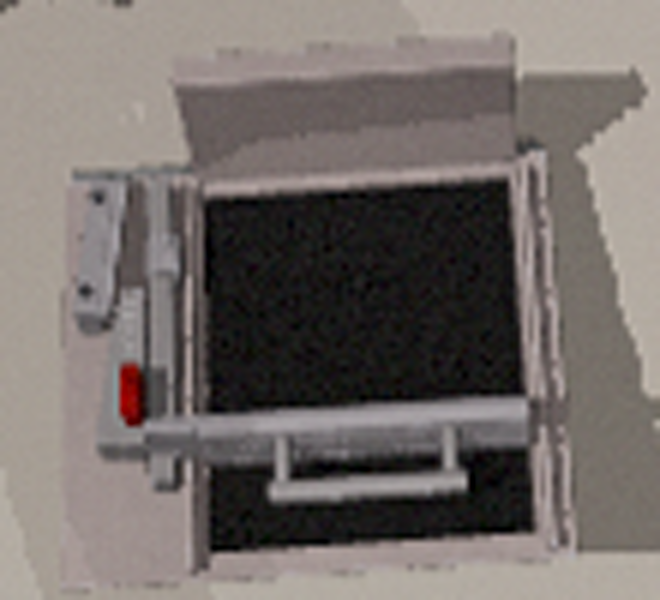

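View pics/a_c2.png

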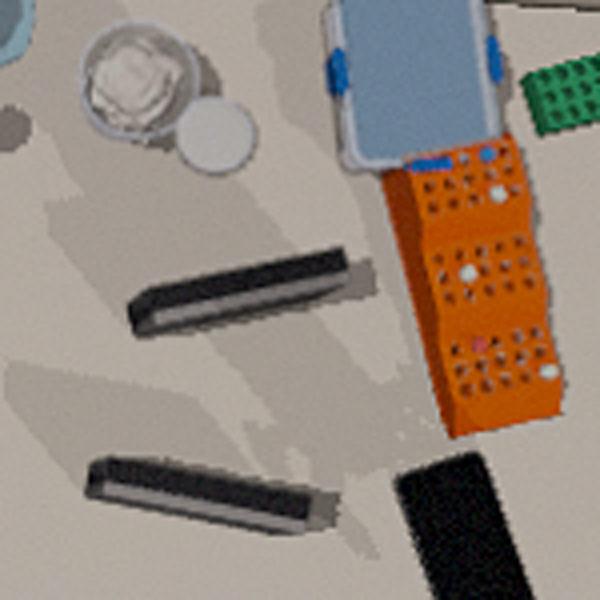

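View pics/a_c3.png

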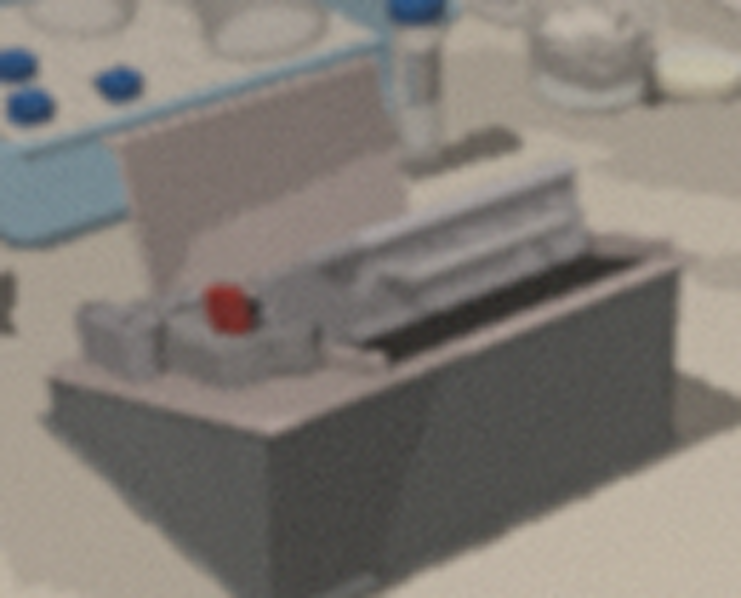

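```bash
python3 - <<'E'
from h import *
d=np.load("pics/a_top.npy")
for n in("top","scene"):
    W=cloud("a",n); Z=W[...,2]
    # tops of boxes
    for nm,(x0,x1,y0,y1) in {"near":(380,500,-340,-130),"far":(530,660,-380,-150)}.items():
        m=(W[...,0]>x0)&(W[...,0]<x1)&(W[...,1]>y0)&(W[...,1]<y1)&(Z>80)&(Z<95)
        P=W[m]
        if len(P)<10: print(n,nm,len(P));continue
        r=cv2.minAreaRect(P[:,:2].astype(np.float32)); print(n,nm,len(P),np.round(np.median(P[:,2]),1),np.round(P.mean(0),1),r)
    m=(W[...,0]>400)&(W[...,0]<680)&(W[...,1]>-10)&(W[...,1]<260)&(Z>20)
    print(n,m.sum())
W=cloud("a","top")
# deck black mat front of follower and behind
p=cv2.imread("pics/a_top.png")
def rg(u0,u1,v0,v1):
    P=W[v0:v1,u0:u1].reshape(-1,3); return P[~np.isnan(P[:,0])]
P=rg(278,322,190,217)
A=np.c_[P[:,:2],np.ones(len(P))]; s=np.linalg.lstsq(A,P[:,2],rcond=None)[0]; print("deck",s,np.std(A@s-P[:,2]), "slope",np.arctan(np.hypot(s[0],s[1])),"yaw",np.arctan2(-s[1],-s[0]))
P=rg(276,323,169,181); print(np.round(P[::60],1))
E
```

```text
top near 518 88.0 [ 448.8 -236.2   88. ] ((448.6946716308594, -236.95736694335938), (144.2986602783203, 28.353790283203125), 77.55635070800781)
top far 499 88.1 [ 596.1 -272.6   88. ] ((596.2988891601562, -273.333740234375), (28.76909065246582, 145.18887329101562), 11.690056800842285)
top 6742
scene near 286 86.9 [ 442.4 -231.8   86.2] ((446.1241455078125, -235.27430725097656), (144.1915740966797, 34.03743362426758), 79.27403259277344)
scene far 217 86.8 [ 588.  -265.6   86.2] ((591.3658447265625, -271.725830078125), (34.66693115234375, 147.2193603515625), 10.68691349029541)
scene 6396
deck [-3.67024142e-01 -2.21889013e-02  2.63288525e+02] 2.5636350259773857 slope 0.3523503043837965 yaw 0.06038275077039156
[[628.4 164.9 125.4]
 [626.3 126.7 118.4]
 [625.4  91.2 104.4]
 [623.6  54.8  95.9]
 [618.8 147.8  96.8]
 [617.  111.7  87.5]
 [614.6  75.   82. ]
 [613.1  37.9  70.4]
 [609.1 135.9  66.1]
 [607.1  98.8  56.7]]
```

```bash
cat >> h.py <<'E'
def Tdeck(x0,y0,yaw,z0=40):
    T=np.eye(4); T[:3,:3]=(R.from_euler('z',yaw)*R.from_euler('y',.35)).as_matrix(); T[:3,3]=[x0,y0,z0]; return T
E
python3 - <<'E'
from h import *
from scipy.optimize import least_squares
W=cloud("a","top")
def rg(u0,u1,v0,v1):
    P=W[v0:v1,u0:u1].reshape(-1,3); return P[~np.isnan(P[:,0])]
B=rg(276,323,170,182); D=rg(278,322,190,217)
def todeck(P,T): return (P-T[:3,3])@T[:3,:3]
def f(q):
    T=Tdeck(q[0],100,q[1],40+q[2]); b=todeck(B,T); d=todeck(D,T)
    return np.r_[b[:,0], 1*d[:,2]]
r=least_squares(f,[600,0,0],loss='soft_l1'); print(r.x, len(B),len(D))
T=Tdeck(r.x[0],100,r.x[1],40+r.x[2]); b=todeck(B,T); print("resid b",np.std(b[:,0]),"d",np.std(todeck(D,T)[:,2]))
# lateral: backstop extent
A=W[155:270,240:350].reshape(-1,3); A=A[~np.isnan(A[:,0])]; a=todeck(A,T)
m=(abs(a[:,0])<6)&(a[:,2]>20)&(a[:,2]<97)
print("backstop y",[ (np.percentile(a[m&(a[:,2]>z)&(a[:,2]<z+10),1],[0,1,99,100]).round(1).tolist(),z) for z in (30,50,70,85)], "ztop",a[m,2].max())
m=(a[:,2]>-4)&(a[:,2]<4); print("deck y",np.percentile(a[m,1],[0,1,99,100]),"x",np.percentile(a[m,0],[0,1,99,100]))
# follower: z 35-50
m=(a[:,2]>40)&(a[:,2]<55)&(a[:,0]<-60)&(a[:,0]>-200)
print("foll",np.percentile(a[m],[0,2,50,98,100],axis=0).round(1))
for y in (-60,-30,0,30,60):
    k=m&(abs(a[:,1]-y-0)<8); print(y,np.percentile(a[k,0],[0,5,50,95,100]).round(1))
# red tab
p=cv2.imread("pics/a_top.png").astype(int); red=(p[...,2]>130)&(p[...,1]<60)&(p[...,0]<60); red[:,:245]=0; red[:,275:]=0;red[:200]=0;red[:235]
red[235:]=0
t=todeck(W[red],T); print("tab",np.median(t,0),np.nanmin(t,0),np.nanmax(t,0),red.sum())
np.save("deck0.npy",T)
E
```

```text
[6.00923593e+02 5.41476787e-02 6.28973564e-01] 563 1187
resid b 1.2495178009850447 d 2.410339490366153
backstop y [([-71.5, -71.4, 81.0, 83.6], 30), ([-71.8, -69.0, 80.9, 84.3], 50), ([-72.0, -71.9, 81.4, 84.0], 70), ([-72.4, -72.2, 81.3, 82.7], 85)] ztop 96.99044275047088
deck y [-149.64790755  -85.17213131  148.53946481  181.17020906] x [-207.09313481 -204.14462733  102.13542736  110.9642749 ]
foll [[-181.   -67.3   40. ]
 [-155.3  -64.3   40.4]
 [-149.6   17.2   46.3]
 [-123.5  111.9   51.3]
 [-116.6  114.9   54. ]]
-60 [-155.3 -154.8 -150.6 -144.2 -143.4]
-30 [-155.3 -155.  -150.1 -142.7 -142.4]
0 [-155.8 -155.1 -149.9 -144.3 -143.6]
30 [-154.3 -153.7 -150.7 -145.4 -145.2]
60 [-155.6 -155.2 -149.9 -143.  -142.1]
tab [-131.0852278   112.6666881    39.22375789] [-136.70900715  109.35450656   36.60515309] [-123.66055597  115.25283641   43.90062659] 13
```

```bash
cat >> h.py <<'E'
from scipy.linalg import logm, expm
TD=Tdeck(600.6,106.0,.054)
def cur():
    s=st(); T=np.eye(4); T[:3,:3]=R.from_quat(s["ee_rot"]).as_matrix(); T[:3,3]=s["position"]; return T
def pose(p,zdir,ydir):
    z=np.array(zdir,float);z/=np.linalg.norm(z); y=np.array(ydir,float); y-=z*(y@z); y/=np.linalg.norm(y)
    T=np.eye(4); T[:3,:3]=np.c_[np.cross(y,z),y,z]; T[:3,3]=p; return T
def down(p,jawdeg):
    a=np.radians(jawdeg); return pose(p,[0,0,-1],[np.cos(a),np.sin(a),0])
def deckpose(p,tilt=0,jaw='x'):
    # tilt>0: tool leans towards upright world (body towards robot)
    Rd=TD[:3,:3]; z=Rd@np.array([np.sin(tilt),0,-np.cos(tilt)]); y=Rd@(np.array([-1,0,0]) if jaw=='x' else np.array([0,-1.,0]))
    return pose((TD@np.r_[p,1])[:3],z,y)
def indeck(p): return (np.linalg.inv(TD)@np.r_[p,1])[:3]
def plan(T,T0=None,mm=45,rad=.14,N=None):
    T0=cur() if T0 is None else T0
    D=np.linalg.inv(T0)@T; w=R.from_matrix(D[:3,:3]).magnitude(); L=np.linalg.norm(D[:3,3])
    N=N or int(max(np.ceil(L/mm),np.ceil(w/rad),1))
    S=np.real(expm(np.real(logm(D))/N)); row=np.r_[S[:3,3]/1000,R.from_matrix(S[:3,:3]).as_rotvec()]
    print("N",N,"row",row.round(4).tolist(),"L %.1f w %.3f"%(L,w)); return T
def rep():
    s=st(); print("t %.2f"%s["clock"],"pos",s["position"].round(1),"deck",indeck(s["position"]).round(1),"F",s["contact_force"].round(1),"w",round(float(s["gripper_width"]),1),"q",s["joints"].round(2))
E
python3 - <<'E'
from h import *
rep()
T=plan(down([448.7,-237,125],167.56)); T=plan(down([448.7,-237,56],167.56),T)
T=plan(down([448.7,-237,240],167.56),T); T=plan(deckpose([-45,0,160]),T); T=plan(deckpose([-45,0,56]),T)
E
```

```text
t 0.10 pos [ 205.8 -589.5  195.8] deck [-459.  -673.2   -1.7] F [ 0.4 -0.6 -0.8] w 85.4 q [-0.98  0.39  0.01 -0.   -1.19 -0.26]
N 10 row [-0.044, 0.0077, 0.0071, 0.0002, 0.0001, -0.1018] L 434.0 w 1.018
N 2 row [0.0, 0.0, 0.0345, 0.0, 0.0, 0.0] L 69.0 w 0.000
N 5 row [0.0, 0.0, -0.0368, 0.0, 0.0, 0.0] L 184.0 w 0.000
N 9 row [-0.04, -0.015, 0.0012, -0.0386, 0.0053, -0.0298] L 382.5 w 0.442
N 3 row [-0.0, 0.0, 0.0347, 0.0, 0.0, -0.0] L 104.0 w 0.000
```

Request:
drive_tool(
  moves=[
    [[1,-0.044,0.0077,0.0071,0,0,-0.102],[1,-0.044,0.0077,0.0071,0,0,-0.102],[1,-0.044,0.0077,0.0071,0,0,-0.102],[1,-0.044,0.0077,0.0071,0,0,-0.102],[1,-0.044,0.0077,0.0071,0,0,-0.102],[1,-0.044,0.0077,0.0071,0,0,-0.102],[1,-0.044,0.0077,0.0071,0,0,-0.102],[1,-0.044,0.0077,0.0071,0,0,-0.102],[1,-0.044,0.0077,0.0071,0,0,-0.102],[1,-0.044,0.0077,0.0071,0,0,-0.102]],
  ],
)

```text
clock: 1.1
position: [448.9, -226.0, 117.8]
ee_rot: [-0.639, 0.769, 0.003, -0.001]
contact_force: [0.1, 0.6, -0.8]
gripper_width: 85.8
```

```bash
python3 - <<'E'
from h import *
rep()
T=plan(down([448.7,-237,125],167.56)); 
E
```

```text
t 1.10 pos [ 448.9 -226.   117.8] deck [-185.8 -323.3   15. ] F [ 0.1  0.6 -0.8] w 85.8 q [-0.14  0.26 -0.4  -0.   -0.92 -0.04]
N 1 row [0.0109, -0.0018, -0.0073, 0.0058, 0.0028, 0.032] L 13.2 w 0.033
```

Request:
drive_tool(
  moves=[
    [[1,0.011,-0.0018,-0.005,0.006,0.003,0.032],[1,0,0,0,0,0,0]],
  ],
)

```text
clock: 1.3
position: [448.7, -231.1, 121.4]
ee_rot: [-0.631, 0.776, 0.002, -0.001]
contact_force: [-0.0, -0.2, 0.7]
gripper_width: 85.4
```

```bash
python3 - <<'E'
from h import *
rep()
T=plan(down([448.7,-237,56],167.56)); 
E
```

```text
t 1.30 pos [ 448.7 -231.1  121.4] deck [-187.5 -328.4   18.2] F [-0.  -0.2  0.7] w 85.4 q [-0.15  0.26 -0.39 -0.   -0.93 -0.05]
N 2 row [0.0029, -0.0007, 0.0327, 0.0017, 0.0003, 0.0054] L 65.7 w 0.011
```

Request:
drive_tool(
  moves=[
    [[1,0.004,-0.001,0.03,0.002,0,0.006],[1,0.002,0,0.025,0,0,0.004],[1,0.001,0,0.014,0,0,0]],
  ],
)

```text
clock: 1.6
position: [450.4, -240.3, 53.0]
ee_rot: [-0.626, 0.78, -0.002, 0.002]
contact_force: [-0.3, -0.3, -0.3]
gripper_width: 85.4
```

```bash
python3 - <<'E'
from h import *
rep()
T=plan(down([448.7,-237,56],167.56)); 
E
```

```text
t 1.60 pos [ 450.4 -240.3   53. ] deck [-162.9 -337.6  -45.6] F [-0.3 -0.3 -0.3] w 85.4 q [-0.17  0.35 -0.46 -0.   -0.75 -0.05]
N 1 row [-0.0028, 0.0024, -0.003, -0.0066, 0.0008, -0.0021] L 4.7 w 0.007
```

Request:
drive_tool(
  moves=[
    [[1,-0.004,0.003,-0.003,-0.006,0,-0.002],[1,-0.001,0.001,0,0,0,0],[0,0,0,0,0,0,0],[0,0,0,0,0,0,0],[0,0,0,0,0,0,0],[0,0,0,0,0,0,0],[0,0,0,0,0,0,0]],
  ],
)

```text
clock: 2.3
position: [447.1, -236.7, 57.5]
ee_rot: [-0.624, 0.781, -0.0, 0.001]
contact_force: [0.0, 0.5, -0.5]
gripper_width: 11.8
```

```bash
python3 - <<'E'
from h import *
rep()
T=plan(down([448.7,-237,56],167.56)); 
E
```

```text
t 2.30 pos [ 447.1 -236.7   57.5] deck [-167.4 -334.   -42.5] F [ 0.   0.5 -0.5] w 11.8 q [-0.17  0.34 -0.47 -0.   -0.77 -0.06]
N 1 row [-0.0001, -0.0017, 0.0015, -0.0014, 0.0009, -0.0054] L 2.2 w 0.006
```

```bash
python3 - <<'E'
from h import *
snap("b")
p=cv2.imread("pics/b_top.png"); q=cv2.imread("pics/b_scene.png")
cv2.imwrite("pics/b_c1.png",np.hstack([cv2.resize(p[140:270,360:490],(520,520)),cv2.resize(q[165:265,360:460],(520,520))])[:, :1040])
W=cloud("b","top");Z=W[...,2]
E
```

```text
(no output)
```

View pics/b_c1.png

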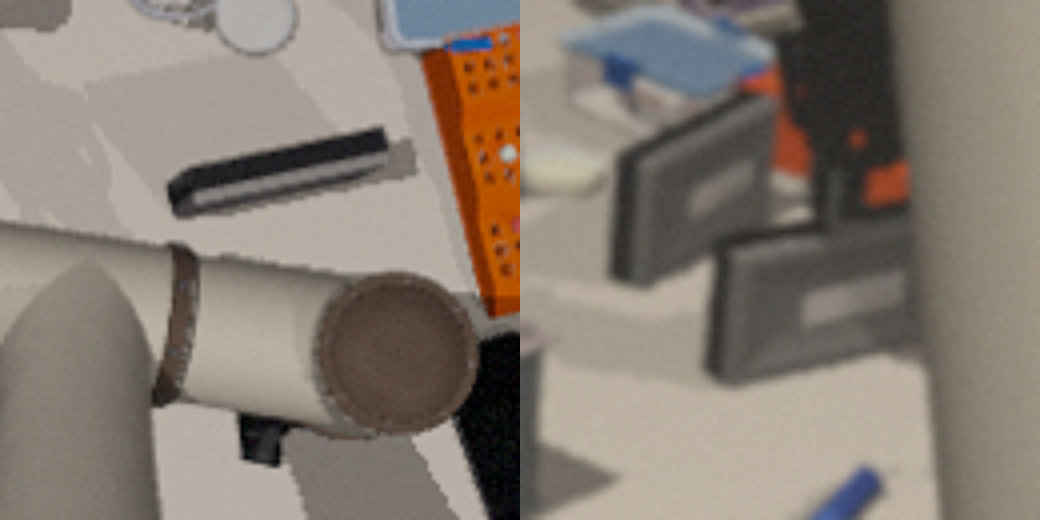

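```bash
python3 - <<'E'
from h import *
for tag in "ab":
    W=cloud(tag,"scene"); Z=W[...,2]
    m=(W[...,0]>370)&(W[...,0]<500)&(W[...,1]>-340)&(W[...,1]<-130)&(Z>10)&(Z<95)
    P=W[m]; print(tag,len(P),P.min(0).round(1),P.max(0).round(1))
    print(cv2.minAreaRect(P[:,:2].astype(np.float32)))
    k=P[:,2]>82; print(cv2.minAreaRect(P[k,:2].astype(np.float32)))
print(w2pix("scene",[[447,-237,57],[447,-237,88],[449,-237,130]]).round(0))
p=cv2.imread("pics/a_scene.png"); q=cv2.imread("pics/b_scene.png")
cv2.imwrite("pics/b_c2.png",np.hstack([cv2.resize(p[165:265,360:460],(400,400)),cv2.resize(q[165:265,360:460],(400,400))]))
rep()
E
```

```text
a 1166 [ 414.9 -308.5   10.2] [ 475.2 -161.6   89.9]
((444.9974365234375, -235.07223510742188), (145.88929748535156, 36.45417785644531), 79.11029052734375)
((446.1241455078125, -235.27430725097656), (144.1915740966797, 34.03743362426758), 79.27403259277344)
b 1034 [ 418.8 -296.2   10. ] [ 473.6 -160.6   94.6]
((445.7547607421875, -229.43780517578125), (136.3531951904297, 34.460670471191406), 79.47364044189453)
((446.8316955566406, -228.47207641601562), (133.2010498046875, 32.691429138183594), 79.44683074951172)
[[ 419.  217. 1230.]
 [ 420.  207. 1216.]
 [ 421.  194. 1199.]]
t 2.40 pos [ 447.  -236.7   57.4] deck [-167.4 -333.9  -42.6] F [ 0.1 -0.3 -0.1] w 0.1 q [-0.17  0.34 -0.47 -0.   -0.77 -0.06]
```

View pics/b_c2.png

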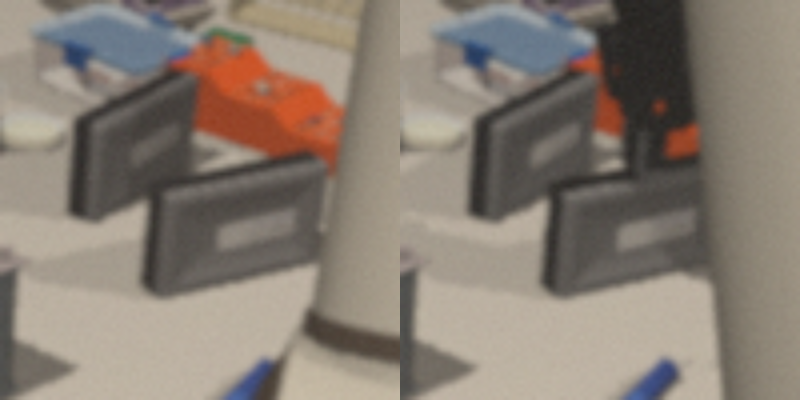

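```bash
python3 - <<'E'
from h import *
W=cloud("b","scene")
for v in range(184,218,2): print(v,[W[v,u].round(0).tolist() for u in (416,419,421,424)])
s=st();print(s["ee_rot"],s["position"],s["joints"].round(3))
E
```

```text
184 [[460.0, -224.0, 163.0], [444.0, -218.0, 170.0], [430.0, -211.0, 177.0], [428.0, -221.0, 175.0]]
186 [[457.0, -221.0, 158.0], [442.0, -217.0, 165.0], [432.0, -214.0, 169.0], [428.0, -222.0, 169.0]]
188 [[463.0, -229.0, 148.0], [440.0, -216.0, 159.0], [432.0, -215.0, 163.0], [430.0, -226.0, 160.0]]
190 [[463.0, -231.0, 141.0], [458.0, -238.0, 141.0], [431.0, -215.0, 157.0], [430.0, -227.0, 154.0]]
192 [[459.0, -226.0, 137.0], [455.0, -235.0, 136.0], [433.0, -218.0, 149.0], [587.0, -417.0, 40.0]]
194 [[463.0, -233.0, 127.0], [455.0, -236.0, 129.0], [436.0, -223.0, 140.0], [419.0, -216.0, 148.0]]
196 [[460.0, -230.0, 123.0], [454.0, -236.0, 123.0], [432.0, -220.0, 136.0], [416.0, -213.0, 144.0]]
198 [[457.0, -228.0, 118.0], [452.0, -236.0, 117.0], [436.0, -225.0, 127.0], [425.0, -226.0, 131.0]]
200 [[457.0, -229.0, 111.0], [452.0, -236.0, 111.0], [436.0, -226.0, 120.0], [430.0, -232.0, 121.0]]
202 [[456.0, -229.0, 104.0], [442.0, -225.0, 111.0], [434.0, -224.0, 115.0], [427.0, -229.0, 116.0]]
204 [[455.0, -228.0, 98.0], [439.0, -222.0, 107.0], [435.0, -227.0, 107.0], [428.0, -232.0, 109.0]]
206 [[580.0, -375.0, -1.0], [439.0, -223.0, 100.0], [430.0, -222.0, 104.0], [427.0, -231.0, 103.0]]
208 [[448.0, -223.0, 90.0], [447.0, -234.0, 87.0], [435.0, -229.0, 93.0], [436.0, -244.0, 89.0]]
210 [[442.0, -217.0, 87.0], [437.0, -224.0, 87.0], [433.0, -228.0, 88.0], [432.0, -240.0, 85.0]]
212 [[435.0, -209.0, 85.0], [433.0, -220.0, 83.0], [435.0, -231.0, 79.0], [430.0, -238.0, 79.0]]
214 [[434.0, -209.0, 79.0], [436.0, -224.0, 74.0], [434.0, -231.0, 73.0], [431.0, -242.0, 71.0]]
216 [[437.0, -214.0, 70.0], [433.0, -222.0, 69.0], [434.0, -232.0, 66.0], [428.0, -239.0, 66.0]]
[-6.24248197e-01  7.81225779e-01 -1.12912004e-04  6.77449074e-04] [ 446.97813671 -236.70159983   57.35596567] [-0.166  0.338 -0.467 -0.001 -0.765 -0.055]
```

```bash
python3 - <<'E'
from h import *
print(w2pix("scene",[[206,-589.5,195.8],[206,-589.5,195.8+73]]).round(0))
print(w2pix("scene",[[447,-236.7,57.4],[447,-236.7,57.4+19],[447,-236.7,57.4+73],[447,-236.7,57.4+73+33]]).round(0))
p=cv2.imread("pics/a_scene.png")[90:190,540:640]; q=cv2.imread("pics/b_scene.png")[130:230,380:480]
p=cv2.convertScaleAbs(p,alpha=2.0,beta=20);q=cv2.convertScaleAbs(q,alpha=2.0,beta=20)
cv2.imwrite("pics/b_c3.png",np.hstack([cv2.resize(p,(400,400),interpolation=cv2.INTER_CUBIC),cv2.resize(q,(400,400),interpolation=cv2.INTER_CUBIC)]))
W=cloud("a","scene")
for v in range(130,176,3): print(v,[W[v,u].round(0).tolist() for u in (570,574,578,582)])
E
```

```text
[[ 567.  174. 1169.]
 [ 573.  151. 1137.]]
[[ 418.  216. 1230.]
 [ 419.  211. 1221.]
 [ 421.  195. 1197.]
 [ 422.  184. 1182.]]
130 [[388.0, -964.0, 228.0], [193.0, -524.0, 343.0], [184.0, -527.0, 345.0], [175.0, -531.0, 346.0]]
133 [[385.0, -965.0, 217.0], [190.0, -523.0, 335.0], [180.0, -522.0, 338.0], [172.0, -526.0, 340.0]]
136 [[386.0, -973.0, 204.0], [191.0, -529.0, 326.0], [179.0, -526.0, 329.0], [186.0, -569.0, 321.0]]
139 [[207.0, -549.0, 310.0], [184.0, -518.0, 321.0], [177.0, -526.0, 322.0], [180.0, -560.0, 315.0]]
142 [[192.0, -517.0, 311.0], [195.0, -549.0, 305.0], [174.0, -524.0, 315.0], [177.0, -556.0, 308.0]]
145 [[189.0, -515.0, 304.0], [223.0, -625.0, 275.0], [171.0, -521.0, 307.0], [386.0, -1105.0, 145.0]]
148 [[187.0, -515.0, 296.0], [179.0, -521.0, 297.0], [170.0, -524.0, 299.0], [385.0, -1110.0, 132.0]]
151 [[193.0, -535.0, 282.0], [183.0, -536.0, 285.0], [211.0, -633.0, 258.0], [388.0, -1127.0, 116.0]]
154 [[191.0, -535.0, 274.0], [182.0, -538.0, 276.0], [386.0, -1091.0, 110.0], [383.0, -1122.0, 105.0]]
157 [[188.0, -533.0, 266.0], [180.0, -540.0, 267.0], [384.0, -1094.0, 98.0], [386.0, -1138.0, 88.0]]
160 [[188.0, -538.0, 256.0], [180.0, -545.0, 258.0], [386.0, -1106.0, 82.0], [420.0, -1237.0, 45.0]]
163 [[187.0, -541.0, 247.0], [178.0, -545.0, 249.0], [383.0, -1107.0, 69.0], [414.0, -1232.0, 34.0]]
166 [[382.0, -1036.0, 72.0], [382.0, -1074.0, 64.0], [383.0, -1115.0, 55.0], [416.0, -1245.0, 17.0]]
169 [[382.0, -1044.0, 57.0], [384.0, -1089.0, 47.0], [388.0, -1138.0, 35.0], [409.0, -1235.0, 7.0]]
172 [[383.0, -1056.0, 41.0], [382.0, -1090.0, 34.0], [411.0, -1207.0, -1.0], [396.0, -1211.0, 3.0]]
175 [[384.0, -1066.0, 26.0], [388.0, -1116.0, 13.0], [396.0, -1178.0, -4.0], [384.0, -1188.0, -2.0]]
```

View pics/b_c3.png

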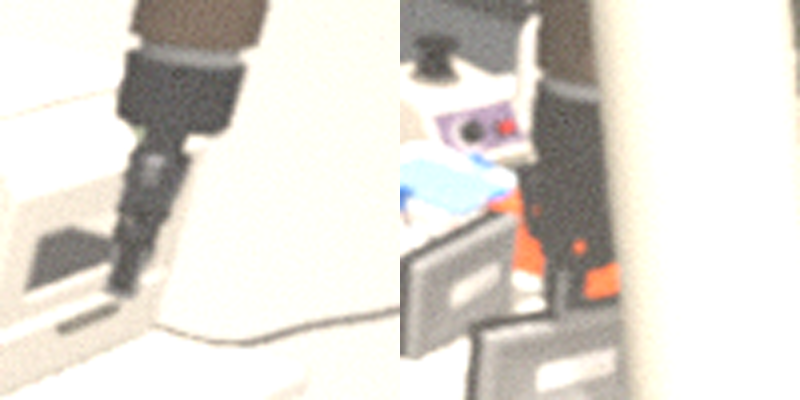

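```bash
python3 - <<'E'
from h import *
W=cloud("b","scene")
for u,v in [(420,350),(430,370),(585,365),(560,385),(500,360),(350,350)]: print(u,v,np.nanmedian(W[v-2:v+3,u-2:u+3].reshape(-1,3),0).round(0))
# gripper profile: for each row v, leftmost dark pixel & depth pts
q=cv2.imread("pics/b_scene.png").astype(int)
for v in range(140,212,4):
    r=[W[v,u] for u in range(408,432) if q[v,u].max()<60]
    r=np.array(r); r=r[~np.isnan(r[:,0])] if len(r) else r
    r=r[r[:,1]>-300] if len(r) else r
    if len(r): print(v,len(r),np.median(r,0).round(0), r[:,0].min().round(),r[:,0].max().round())
E
```

```text
420 350 [105. 111.   0.]
430 370 [ 58. 133.  -0.]
585 365 [-118. -128.    1.]
560 385 [-113.  -40.   -0.]
500 360 [-31.  54.  55.]
350 350 [ 778. -271. -800.]
140 13 [ 437. -198.  307.] 420.0 456.0
144 12 [ 436. -198.  296.] 422.0 453.0
148 10 [ 432. -199.  285.] 422.0 446.0
152 3 [ 456. -204.  266.] 453.0 457.0
156 15 [ 434. -199.  262.] 419.0 457.0
160 16 [ 429. -200.  251.] 415.0 453.0
164 18 [ 431. -204.  239.] 413.0 465.0
168 16 [ 426. -205.  228.] 412.0 453.0
172 21 [ 455. -224.  202.] 411.0 503.0
176 21 [ 438. -220.  198.] 411.0 497.0
180 21 [ 434. -220.  187.] 406.0 492.0
184 20 [ 432. -224.  174.] 403.0 485.0
188 19 [ 432. -226.  160.] 394.0 475.0
192 12 [ 432. -219.  149.] 398.0 459.0
196 13 [ 422. -219.  141.] 407.0 456.0
200 7 [ 431. -232.  121.] 426.0 455.0
204 7 [ 430. -232.  108.] 426.0 454.0
208 4 [ 448. -224.   89.] 446.0 453.0
```

Request:
drive_tool(
  moves=[
    [[0,0,0,0.002,0,0,0],[0,0,0,0.002,0,0,0]],
  ],
)

```text
clock: 2.6
position: [447.3, -236.7, 53.5]
ee_rot: [-0.624, 0.781, -0.0, 0.001]
contact_force: [-2.3, 3.5, 18.7]
gripper_width: -0.1
```

Request:
drive_tool(
  moves=[
    [[0,0,0,0.002,0,0,0],[0,0,0,0.002,0,0,0]],
  ],
)

```text
clock: 2.8
position: [450.5, -237.5, 54.0]
ee_rot: [-0.626, 0.78, -0.003, 0.002]
contact_force: [-2.7, 2.8, 13.5]
gripper_width: -0.0
```

Request:
drive_tool(
  moves=[
    [[1,0,0.002,-0.02,0.003,0.003,0],[1,0,0,-0.005,0.003,0.002,0],[1,0,0,0,0,0,0],[1,0,0,0,0,0,0],[1,0,0,0,0,0,0]],
  ],
)

```text
clock: 3.3
position: [447.9, -236.5, 78.4]
ee_rot: [-0.626, 0.78, -0.007, 0.002]
contact_force: [0.4, 0.1, 0.2]
gripper_width: 72.4
```

```bash
python3 - <<'E'
from h import *
rep(); W=cloud("b","top")
T=plan(down([448.7,-237,24],167.56)); 
E
```

```text
t 3.30 pos [ 447.9 -236.5   78.4] deck [-173.8 -333.8  -22.6] F [0.4 0.1 0.2] w 72.4 q [-0.16  0.3  -0.46  0.01 -0.8  -0.06]
N 2 row [0.0, -0.0002, 0.0272, -0.0062, -0.0029, -0.0009] L 54.4 w 0.014
```

Request:
drive_tool(
  moves=[
    [[1,0,-0.001,0.02,-0.006,-0.003,0],[1,0,0,0.02,-0.004,-0.002,0],[1,0,0,0.014,0,0,0],[1,0,0,0,0,0,0]],
  ],
)

```text
clock: 3.7
position: [448.3, -237.0, 20.6]
ee_rot: [-0.625, 0.78, 0.0, -0.0]
contact_force: [-1.3, -0.2, -0.4]
gripper_width: 85.6
```

```bash
python3 - <<'E'
from h import *
rep()
T=plan(down([448.7,-237,24],167.56)); 
E
```

```text
t 3.70 pos [ 448.3 -237.    20.6] deck [-153.6 -334.2  -76.8] F [-1.3 -0.2 -0.4] w 85.6 q [-0.17  0.4  -0.5   0.   -0.68 -0.05]
N 1 row [-0.0001, -0.0004, -0.0034, 0.001, -0.0005, -0.0024] L 3.5 w 0.003
```

Request:
drive_tool(
  moves=[
    [[0,0,0,-0.003,0,0,0],[0,0,0,0,0,0,0],[0,0,0,0,0,0,0],[0,0,0,0,0,0,0],[0,0,0,0,0,0,0],[0,0,0,0,0,0,0]],
  ],
)

```text
clock: 4.3
position: [448.7, -237.1, 25.1]
ee_rot: [-0.625, 0.78, -0.0, -0.0]
contact_force: [0.1, 0.2, -2.3]
gripper_width: 26.9
```

```bash
python3 - <<'E'
from h import *
rep()
E
```

```text
t 4.30 pos [ 448.7 -237.1   25.1] deck [-154.8 -334.4  -72.4] F [ 0.1  0.2 -2.3] w 26.9 q [-0.17  0.39 -0.5   0.   -0.69 -0.05]
```

```bash
python3 - <<'E'
from h import *
T0=down([448.7,-237,185],167.56)
T=plan(deckpose([-45,0,135]),T0); T=plan(deckpose([-45,0,35]),T)
E
```

```text
N 9 row [-0.0398, -0.0135, -0.0021, -0.0386, 0.0053, -0.0298] L 377.0 w 0.442
N 3 row [-0.0, -0.0, 0.0333, 0.0, 0.0, -0.0] L 100.0 w 0.000
```

Request:
drive_tool(
  moves=[
    [[0,0,0,-0.02,0,0,0],[0,0,0,-0.035,0,0,0],[0,0,0,-0.035,0,0,0],[0,0,0,-0.035,0,0,0],[0,0,0,-0.03,0,0,0],[0,0,0,-0.01,0,0,0]],
  ],
)

```text
clock: 4.9
position: [444.8, -235.8, 191.6]
ee_rot: [-0.625, 0.781, 0.005, -0.003]
contact_force: [0.9, -1.0, -2.7]
gripper_width: 27.1
```

```bash
python3 - <<'E'
from h import *
rep(); T=plan(deckpose([-45,0,135]),N=11); 
E
```

```text
t 4.90 pos [ 444.8 -235.8  191.6] deck [-215.5 -332.9   82.7] F [ 0.9 -1.  -2.7] w 27.1 q [-0.17  0.19 -0.28 -0.   -1.11 -0.05]
N 11 row [-0.0325, -0.0115, -0.0013, -0.0306, 0.0046, -0.0247] L 377.6 w 0.436
```

Request:
drive_tool(
  moves=[
    [[0,-0.0325,-0.0115,-0.0013,-0.0306,0.0046,-0.0247],[0,-0.0325,-0.0115,-0.0013,-0.0306,0.0046,-0.0247],[0,-0.0325,-0.0115,-0.0013,-0.0306,0.0046,-0.0247],[0,-0.0325,-0.0115,-0.0013,-0.0306,0.0046,-0.0247],[0,-0.0325,-0.0115,-0.0013,-0.0306,0.0046,-0.0247],[0,-0.0325,-0.0115,-0.0013,-0.0306,0.0046,-0.0247],[0,-0.0325,-0.0115,-0.0013,-0.0306,0.0046,-0.0247],[0,-0.0325,-0.0115,-0.0013,-0.0306,0.0046,-0.0247],[0,-0.0325,-0.0115,-0.0013,-0.0306,0.0046,-0.0247],[0,-0.0325,-0.0115,-0.0013,-0.0306,0.0046,-0.0247],[0,-0.025,-0.009,-0.001,-0.025,0.004,-0.02]],
  ],
)

```text
clock: 6.0
position: [600.1, 110.8, 167.3]
ee_rot: [0.711, -0.678, -0.13, 0.133]
contact_force: [0.9, -1.0, -2.3]
gripper_width: 27.2
```

```bash
python3 - <<'E'
from h import *
rep(); T=plan(deckpose([-45,0,135])); T=plan(deckpose([-45,0,40])) 
E
```

```text
t 6.00 pos [600.1 110.8 167.3] deck [-43.9   4.9 119.5] F [ 0.9 -1.  -2.3] w 27.2 q [ 0.38  0.6   0.28 -0.12 -1.61 -0.31]
N 1 row [0.0048, 0.0015, -0.0155, 0.0245, 0.006, -0.0044] L 16.3 w 0.026
N 2 row [0.0026, -0.0002, 0.0397, 0.0122, 0.003, -0.0022] L 79.6 w 0.026
```

Take a look before lowering, to settle where the box really is.

```bash
python3 - <<'E'
from h import *
snap("c"); rep()
p=cv2.imread("pics/c_top.png"); q=cv2.imread("pics/c_scene.png")
cv2.imwrite("pics/c_c1.png",np.hstack([cv2.resize(p[140:260,240:360],(400,400)),cv2.resize(q[150:300,240:390],(400,400))]))
E
```

```text
t 6.10 pos [600.2 112.5 165.2] deck [-43.    6.5 117.6] F [-1.1  0.3 -2.8] w 26.7 q [ 0.38  0.6   0.28 -0.12 -1.61 -0.31]
```

View pics/c_c1.png

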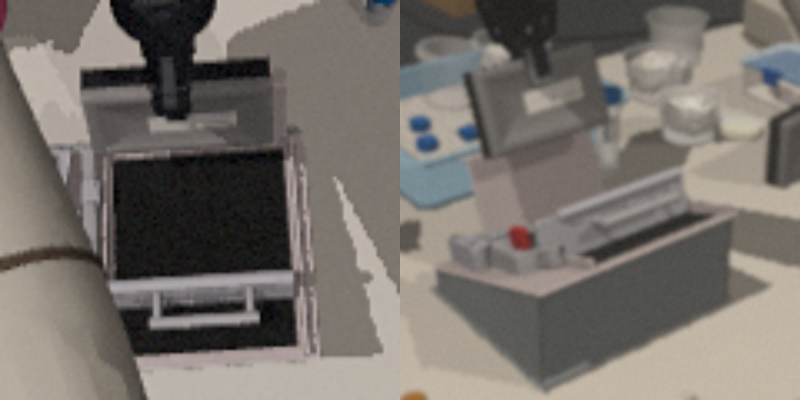

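```bash
python3 - <<'E'
from h import *
for n in("top","scene"):
    W=cloud("c",n); A=W.reshape(-1,3); A=A[~np.isnan(A[:,0])]
    a=(A-TD[:3,3])@TD[:3,:3]
    m=(a[:,2]>85)&(a[:,2]<185)&(abs(a[:,1])<95)&(a[:,0]>-90)&(a[:,0]<-20)
    P=a[m]; print(n,len(P),np.percentile(P,[0,2,50,98,100],axis=0).round(1))
    for z in range(90,190,10):
        k=(P[:,2]>z)&(P[:,2]<z+10); 
        if k.sum()>5: print(z,k.sum(),np.percentile(P[k,0],[5,50,95]).round(1),np.percentile(P[k,1],[1,99]).round(1))
T=cur(); print("tool z in deck",(TD[:3,:3].T@T[:3,:3]).round(3))
E
```

```text
top 1264 [[-67.5 -65.2  91.9]
 [-56.8 -62.7  98.8]
 [-52.3   0.7 156. ]
 [-25.8  76.9 183.9]
 [-22.8  80.  184.9]]
90 43 [-56.1 -54.3 -52.2] [-62.6  75.3]
100 101 [-56.8 -54.7 -52.6] [-61.3  78.5]
110 114 [-56.2 -54.2 -51.7] [-64.1  77. ]
120 102 [-55.7 -53.6 -51.4] [-64.3  78.1]
130 110 [-55.1 -53.4 -51.4] [-64.3  77.1]
140 108 [-54.9 -53.  -51.1] [-64.6  75.9]
150 89 [-54.3 -52.3 -50.2] [-65.   78.2]
160 96 [-55.7 -52.  -50. ] [-62.8  78.6]
170 181 [-53.9 -50.4 -24. ] [-64.   77.8]
180 320 [-51.6 -39.4 -26. ] [-63.3  79. ]
scene 1652 [[-73.8 -68.2  94.4]
 [-68.1 -63.3  97.1]
 [-58.   16.  140.2]
 [-35.9  77.5 182.3]
 [-21.6  78.7 185. ]]
90 82 [-63.4 -60.  -49.4] [-65.   77.7]
100 186 [-63.  -59.7 -49.4] [-63.7  78.4]
110 182 [-61.8 -58.8 -46.3] [-65.2  77.8]
120 185 [-61.9 -58.3 -50.3] [-65.1  77.5]
130 184 [-60.8 -58.2 -44.4] [-65.7  78. ]
140 189 [-61.1 -57.6 -47.9] [-65.6  77.2]
150 184 [-62.9 -57.2 -48.8] [-65.3  77.4]
160 188 [-68.9 -57.3 -44.5] [-65.2  77.6]
170 184 [-69.  -57.  -46.9] [-64.9  77.5]
180 88 [-69.7 -56.4 -29.4] [-62.1  77.7]
tool z in deck [[-0.003 -1.    -0.026]
 [-1.     0.002  0.006]
 [-0.005  0.026 -1.   ]]
```

Request:
drive_tool(
  moves=[
    [[0,0.003,0.001,0.024,0.012,0.003,-0.002],[0,0.003,0,0.024,0.01,0.002,-0.002],[0,0.001,0,0.02,0.004,0.001,0],[0,0,0,0.012,0,0,0]],
  ],
)

```text
clock: 6.5
position: [569.9, 103.9, 83.1]
ee_rot: [0.715, -0.677, -0.12, 0.127]
contact_force: [0.5, -0.9, -2.6]
gripper_width: 27.0
```

```bash
python3 - <<'E'
from h import *
rep(); T=plan(deckpose([-45,0,28]))
E
```

```text
t 6.50 pos [569.9 103.9  83.1] deck [-43.7  -0.4  29.9] F [ 0.5 -0.9 -2.6] w 27.0 q [ 0.39  0.6   0.07 -0.12 -1.37 -0.29]
N 1 row [-0.0005, 0.0013, 0.0019, 0.0008, -0.001, 0.001] L 2.4 w 0.002
```

Request:
drive_tool(
  moves=[
    [[0,0,0.002,0.003,0,0,0],[0,0,0,0.003,0,0,0],[0,0,0,0.002,0,0,0]],
  ],
)

```text
clock: 6.8
position: [565.4, 102.8, 78.4]
ee_rot: [0.715, -0.677, -0.119, 0.127]
contact_force: [-0.9, 0.2, 1.0]
gripper_width: 27.3
```

```bash
python3 - <<'E'
from h import *
rep(); T=plan(deckpose([-45,0,25]))
E
```

```text
t 6.80 pos [565.4 102.8  78.4] deck [-46.3  -1.3  23.9] F [-0.9  0.2  1. ] w 27.3 q [ 0.39  0.6   0.05 -0.11 -1.35 -0.29]
N 1 row [-0.0013, -0.0013, -0.0011, -0.0002, -0.0024, 0.0011] L 2.1 w 0.003
```

Request:
drive_tool(
  moves=[
    [[0.55,0,0,0,0,0,0],[0.55,0,0,0,0,0,0],[0.55,0,0,0,0,0,0],[0.55,0,0,-0.015,0,0,0],[0.55,0,0,-0.03,0,0,0],[0.55,0,0,-0.03,0,0,0],[0.55,0,0,-0.015,0,0,0]],
  ],
)

```text
clock: 7.5
position: [595.3, 102.8, 164.1]
ee_rot: [0.714, -0.677, -0.12, 0.13]
contact_force: [0.1, -0.1, 0.4]
gripper_width: 47.2
```

```bash
python3 - <<'E'
from h import *
rep()
snap("d")
p=cv2.imread("pics/d_top.png"); q=cv2.imread("pics/d_scene.png")
cv2.imwrite("pics/d_c1.png",np.hstack([cv2.resize(p[140:260,240:360],(400,400)),cv2.resize(q[150:300,240:390],(400,400))]))
W=cloud("d","top"); A=W.reshape(-1,3); A=A[~np.isnan(A[:,0])]
P=(A-TD[:3,3])@TD[:3,:3]; P=P[(abs(P[:,1])<60)&(P[:,0]>-120)]
for z in range(2,96,8):
    k=(P[:,2]>z)&(P[:,2]<z+8)
    if k.sum()>5: print(z,k.sum(),np.percentile(P[k,0],[5,25,50,75,95]).round(1))
E
```

```text
t 7.50 pos [595.3 102.8 164.1] deck [-47.7  -2.9 114.7] F [ 0.1 -0.1  0.4] w 47.2 q [ 0.38  0.58  0.24 -0.11 -1.57 -0.3 ]
2 341 [-115.8  -95.1  -73.   -53.2  138.3]
10 129 [-55.3 -53.5 -51.1 150.  162.1]
18 108 [-54.3 -52.  -49.9 -48.8 161.4]
26 128 [-50.5 -48.2 -46.1 175.7 187.6]
34 110 [-47.9 -45.7 -44.  -40.8 196.3]
42 96 [-45.8 -43.3 -41.9 -40.5 -37.4]
50 93 [-42.8 -41.1 -39.7 -38.  -35.8]
58 109 [-40.3 -38.  -36.6 -35.  -32.7]
66 105 [-36.7 -34.7 -33.4 -31.7 181.2]
74 140 [-34.  -31.6 -29.1 173.  195.2]
82 316 [-30.6 -22.3  -9.9  -0.3 213.6]
90 287 [-27.8 -14.4   4.3  13.  241.3]
```

View pics/d_c1.png

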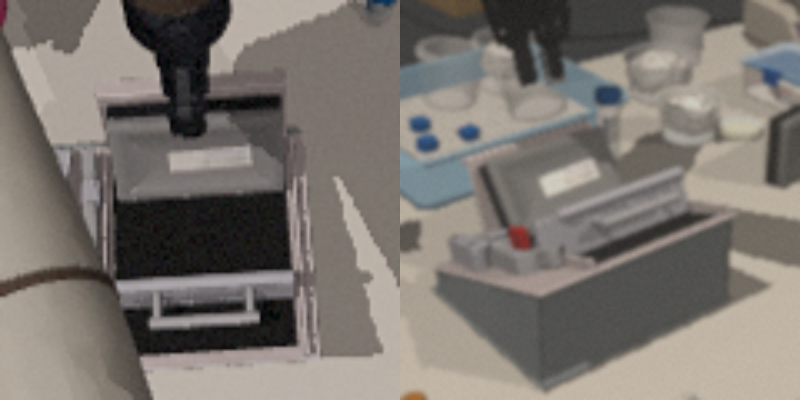

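```bash
python3 - <<'E'
from h import *
W=cloud("d","top"); Z=W[...,2]
m=(W[...,0]>530)&(W[...,0]<660)&(W[...,1]>-380)&(W[...,1]<-150)&(Z>80)&(Z<95)
P=W[m]; print(len(P),cv2.minAreaRect(P[:,:2].astype(np.float32)))
T=plan(down([596.3,-273.3,80],191.69),N=11)
T=plan(down([596.3,-273.3,24],191.69),T)
E
```

```text
502 ((596.2660522460938, -272.8307189941406), (29.01548957824707, 142.97178649902344), 11.545494079589844)
N 11 row [0.0341, 0.0026, 0.0082, 0.0321, 0.0021, -0.0135] L 385.6 w 0.384
N 2 row [0.0, 0.0, 0.028, 0.0, 0.0, 0.0] L 56.0 w 0.000
```

Request:
drive_tool(
  moves=[
    [[1,0.034,0.0026,0.004,0.032,0.002,-0.0135],[1,0.034,0.0026,0.004,0.032,0.002,-0.0135],[1,0.034,0.0026,0.008,0.032,0.002,-0.0135],[1,0.034,0.0026,0.008,0.032,0.002,-0.0135],[1,0.034,0.0026,0.008,0.032,0.002,-0.0135],[1,0.034,0.0026,0.008,0.032,0.002,-0.0135],[1,0.034,0.0026,0.008,0.032,0.002,-0.0135],[1,0.034,0.0026,0.008,0.032,0.002,-0.0135],[1,0.034,0.0026,0.008,0.032,0.002,-0.0135],[1,0.034,0.0026,0.008,0.032,0.002,-0.0135],[1,0.022,0.0026,0.008,0.032,0.002,-0.0135]],
  ],
)

```text
clock: 8.7
position: [588.0, -268.7, 72.0]
ee_rot: [0.779, -0.627, -0.005, 0.001]
contact_force: [-1.0, 0.9, 0.2]
gripper_width: 85.2
```

```bash
python3 - <<'E'
from h import *
rep()
T=plan(down([596.3,-273.1,80],191.6)); T=plan(down([596.3,-273.1,24],191.6),N=3)
E
```

```text
t 8.70 pos [ 588.  -268.7   72. ] deck [ -41.8 -373.4   18.8] F [-1.   0.9  0.2] w 85.2 q [-0.18  0.53 -0.08 -0.01 -0.97  0.4 ]
N 1 row [0.0061, -0.0071, -0.0081, 0.0076, 0.0077, 0.0137] L 12.4 w 0.017
N 3 row [0.0021, -0.0025, 0.016, 0.0025, 0.0026, 0.0046] L 48.9 w 0.017
```

Request:
drive_tool(
  moves=[
    [[1,0.006,-0.007,0,0.006,0.006,0.012],[1,0.002,-0.003,0.01,0.003,0.003,0.005],[1,0,0,0.018,0,0,0]],
  ],
)

```text
clock: 9.0
position: [597.1, -277.0, 40.8]
ee_rot: [0.772, -0.636, 0.0, 0.0]
contact_force: [0.4, 0.1, -0.8]
gripper_width: 85.2
```

```bash
python3 - <<'E'
from h import *
rep()
T=plan(down([596.3,-273.1,24],191.6),N=1)
E
```

```text
t 9.00 pos [ 597.1 -277.    40.8] deck [ -23.  -382.3   -7.5] F [ 0.4  0.1 -0.8] w 85.2 q [-0.19  0.58 -0.09  0.   -0.9   0.38]
N 1 row [-0.004, 0.0001, 0.0168, 0.0001, -0.0006, -0.01] L 17.3 w 0.010
```

Request:
drive_tool(
  moves=[
    [[1,-0.004,0,0.014,0,0,-0.01],[1,-0.001,0,0.004,0,0,0],[0,0,0,0,0,0,0],[0,0,0,0,0,0,0],[0,0,0,0,0,0,0],[0,0,0,0,0,0,0],[0,0,0,0,0,0,0]],
  ],
)

```text
clock: 9.7
position: [595.3, -267.0, 18.4]
ee_rot: [0.776, -0.63, -0.003, 0.002]
contact_force: [-0.0, 0.5, -1.9]
gripper_width: 27.3
```

```bash
python3 - <<'E'
from h import *
rep()
T=plan(down([596.3,-273.1,24],191.6),N=1)
T=down([596.3,-273.1,185],191.6); T=plan(deckpose([-93,0,135],.3),T); T=plan(deckpose([-93,0,34],.3),T)
E
```

```text
t 9.70 pos [ 595.3 -267.    18.4] deck [ -16.5 -372.2  -29. ] F [-0.   0.5 -1.9] w 27.3 q [-0.17  0.6  -0.12 -0.   -0.86  0.38]
N 1 row [0.0061, 0.0003, -0.0056, 0.0061, 0.0026, 0.004] L 8.3 w 0.008
N 9 row [-0.0421, -0.0016, -0.0015, -0.0055, -0.0004, 0.0165] L 378.9 w 0.157
N 3 row [0.0, 0.0099, 0.0322, 0.0, -0.0, -0.0] L 101.0 w 0.000
```

Request:
drive_tool(
  moves=[
    [[0,0,0,-0.02,0,0,0],[0,0,0,-0.035,0,0,0],[0,0,0,-0.035,0,0,0],[0,0,0,-0.035,0,0,0],[0,0,0,-0.03,0,0,0],[0,0,0,-0.01,0,0,0]],
  ],
)

```text
clock: 10.3
position: [593.1, -266.8, 184.7]
ee_rot: [0.775, -0.632, -0.008, 0.003]
contact_force: [1.4, 0.3, -2.0]
gripper_width: 27.3
```

```bash
python3 - <<'E'
from h import *
rep(); T=plan(deckpose([-95,6,130],.35),N=10); T=plan(deckpose([-95,6,35],.35),T)
E
```

```text
t 10.30 pos [ 593.1 -266.8  184.7] deck [ -75.6 -371.8  126.5] F [ 1.4  0.3 -2. ] w 27.3 q [-0.18  0.45  0.07 -0.   -1.22  0.38]
N 10 row [-0.0378, -0.0014, -0.0008, 0.0015, 0.0008, 0.0149] L 378.3 w 0.150
N 3 row [0.0, 0.0109, 0.0297, 0.0, 0.0, 0.0] L 95.0 w 0.000
```

Request:
drive_tool(
  moves=[
    [[0,-0.0378,-0.0014,-0.0008,0.0015,0.0008,0.015],[0,-0.0378,-0.0014,-0.0008,0.0015,0.0008,0.015],[0,-0.0378,-0.0014,-0.0008,0.0015,0.0008,0.015],[0,-0.0378,-0.0014,-0.0008,0.0015,0.0008,0.015],[0,-0.0378,-0.0014,-0.0008,0.0015,0.0008,0.015],[0,-0.0378,-0.0014,-0.0008,0.0015,0.0008,0.015],[0,-0.0378,-0.0014,-0.0008,0.0015,0.0008,0.015],[0,-0.0378,-0.0014,-0.0008,0.0015,0.0008,0.015],[0,-0.0378,-0.0014,-0.0008,0.0015,0.0008,0.015],[0,-0.024,-0.0014,-0.0008,0.0015,0.0008,0.015]],
  ],
)

```text
clock: 11.3
position: [551.4, 105.0, 184.2]
ee_rot: [0.719, -0.695, -0.006, 0.004]
contact_force: [-0.4, -0.7, -1.7]
gripper_width: 27.1
```

```bash
python3 - <<'E'
from h import *
rep(); T=plan(deckpose([-95,6,130],.35),N=1); T=plan(deckpose([-95,6,35],.35),N=4)
E
```

```text
t 11.30 pos [551.4 105.  184.2] deck [-95.7   1.7 118.6] F [-0.4 -0.7 -1.7] w 27.1 q [ 0.47  0.29 -0.16 -0.01 -1.13 -0.43]
N 1 row [-0.0044, -0.0043, -0.0105, 0.0136, 0.0028, -0.0204] L 12.2 w 0.025
N 4 row [-0.001, 0.0069, 0.0198, 0.0034, 0.0007, -0.0051] L 83.7 w 0.025
```

Request:
drive_tool(
  moves=[
    [[0,-0.003,0.004,0.015,0.006,0.001,-0.01],[0,-0.002,0.008,0.022,0.004,0.001,-0.007],[0,0,0.008,0.022,0.002,0,-0.003],[0,0,0.006,0.014,0,0,0]],
  ],
)

```text
clock: 11.7
position: [522.9, 113.7, 106.6]
ee_rot: [0.728, -0.686, -0.002, -0.0]
contact_force: [0.2, -0.8, -1.1]
gripper_width: 27.1
```

```bash
python3 - <<'E'
from h import *
rep(); T=plan(deckpose([-95,6,25],.35),N=1); T=plan(deckpose([-60,6,25],.35),T,N=4)
E
```

```text
t 11.70 pos [522.9 113.7 106.6] deck [-95.3  11.9  36.2] F [ 0.2 -0.8 -1.1] w 27.1 q [ 0.52  0.32 -0.34 -0.   -0.91 -0.45]
N 1 row [0.0059, 0.0035, 0.0106, 0.0017, 0.0027, 0.0048] L 12.6 w 0.006
N 4 row [-0.0, -0.0082, 0.003, 0.0, 0.0, 0.0] L 35.0 w 0.000
```

Request:
drive_tool(
  moves=[
    [[0,0.006,0.002,0.006,0.001,0.002,0.004],[0,0.002,0.001,0.004,0,0,0]],
  ],
)

```text
clock: 11.9
position: [517.2, 104.2, 93.0]
ee_rot: [0.726, -0.688, -0.002, 0.003]
contact_force: [-0.5, 0.0, -1.4]
gripper_width: 27.4
```

```bash
python3 - <<'E'
from h import *
rep(); T=plan(deckpose([-95,6,25],.35),N=1); T=plan(deckpose([-60,6,25],.35),N=4)
snap("e")
p=cv2.imread("pics/e_top.png"); q=cv2.imread("pics/e_scene.png")
cv2.imwrite("pics/e_c1.png",np.hstack([cv2.resize(p[140:260,240:360],(400,400)),cv2.resize(q[150:300,240:390],(400,400))]))
E
```

```text
t 11.90 pos [517.2 104.2  93. ] deck [-96.5   2.7  21.2] F [-0.5  0.  -1.4] w 27.4 q [ 0.51  0.33 -0.37 -0.   -0.88 -0.45]
N 1 row [-0.0033, -0.0027, -0.0031, 0.0074, -0.0015, 0.0006] L 5.2 w 0.008
N 4 row [-0.0008, -0.0089, 0.0022, 0.0018, -0.0004, 0.0002] L 36.9 w 0.008
```

View pics/e_c1.png

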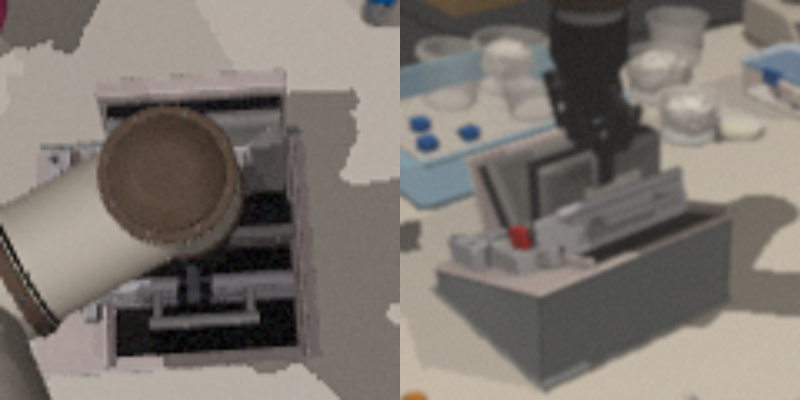

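Request:
drive_tool(
  moves=[
    [[0,-0.004,-0.006,-0.002,0.006,0,0],[0,-0.001,-0.008,0.002,0,0,0],[0,0,-0.008,0.003,0,0,0]],
  ],
)

```text
clock: 12.3
position: [542.8, 111.5, 92.9]
ee_rot: [0.726, -0.688, 0.001, -0.002]
contact_force: [-1.5, 0.2, -1.8]
gripper_width: 27.3
```

```bash
python3 - <<'E'
from h import *
rep(); T=plan(deckpose([-48,6,25],.35),N=4)
E
```

```text
t 12.30 pos [542.8 111.5  92.9] deck [-72.1   8.6  30. ] F [-1.5  0.2 -1.8] w 27.3 q [ 0.5   0.36 -0.32  0.   -0.89 -0.44]
N 4 row [0.0006, -0.0052, 0.0033, -0.0012, 0.0002, 0.0] L 24.7 w 0.005
```

Request:
drive_tool(
  moves=[
    [[0,0.001,-0.005,0.004,0,0,0],[0,0.001,-0.005,0.003,0,0,0],[0,0,-0.005,0.002,0,0,0]],
  ],
)

```text
clock: 12.6
position: [559.2, 110.2, 82.6]
ee_rot: [0.726, -0.688, 0.001, -0.001]
contact_force: [-1.1, 0.2, -1.6]
gripper_width: 27.3
```

```bash
python3 - <<'E'
from h import *
rep(); T=plan(deckpose([-48,6,25],.35),N=3)
E
```

```text
t 12.60 pos [559.2 110.2  82.6] deck [-53.2   6.4  26. ] F [-1.1  0.2 -1.6] w 27.3 q [ 0.48  0.4  -0.29  0.   -0.88 -0.43]
N 3 row [0.0001, -0.0015, 0.0009, -0.0009, 0.0001, -0.0001] L 5.3 w 0.003
```

Request:
drive_tool(
  moves=[
    [[0,0,-0.003,0.001,0,0,0],[0,0,-0.002,0.001,0,0,0]],
  ],
)

```text
clock: 12.8
position: [562.8, 109.7, 80.1]
ee_rot: [0.726, -0.688, -0.001, 0.002]
contact_force: [-11.0, 2.2, 10.3]
gripper_width: 27.3
```

Request:
drive_tool(
  moves=[
    [[0,0,-0.002,0.001,0,0,0],[0,0,-0.002,0.001,0,0,0]],
  ],
)

```text
clock: 13.0
position: [562.6, 109.3, 79.3]
ee_rot: [0.726, -0.688, -0.003, 0.006]
contact_force: [-7.9, 2.1, 7.1]
gripper_width: 27.3
```

```bash
python3 - <<'E'
from h import *
rep()
E
```

```text
t 13.00 pos [562.6 109.3  79.3] deck [-49.    5.4  23.9] F [-7.9  2.1  7.1] w 27.3 q [ 0.47  0.41 -0.27 -0.   -0.9  -0.42]
```

Request:
drive_tool(
  moves=[
    [[0.42,0,0,0,0,0,0],[0.42,0,0,0,0,0,0],[0.42,0,0,-0.01,0,0,0],[0.42,0,0.001,-0.02,0,0,0],[0.42,0,0.003,-0.025,0,0,0],[0.42,0,0.003,-0.03,0,0,0],[0.42,0,0.003,-0.02,0,0,0]],
  ],
)

```text
clock: 13.7
position: [556.8, 109.2, 190.2]
ee_rot: [0.726, -0.688, -0.001, 0.003]
contact_force: [0.8, -0.9, 0.2]
gripper_width: 36.1
```

```bash
python3 - <<'E'
from h import *
rep()
snap("f")
p=cv2.imread("pics/f_top.png"); q=cv2.imread("pics/f_scene.png")
cv2.imwrite("pics/f_c1.png",np.hstack([cv2.resize(p[140:260,240:360],(400,400)),cv2.resize(q[150:300,240:390],(400,400))]))
for n in("top","scene"):
  W=cloud("f",n); A=W.reshape(-1,3); A=A[~np.isnan(A[:,0])]
  P=(A-TD[:3,3])@TD[:3,:3]; P=P[(P[:,1]>-70)&(P[:,1]<70)&(P[:,0]>-130)&(P[:,0]<20)]
  for z in range(2,96,8):
    k=(P[:,2]>z)&(P[:,2]<z+8)
    if k.sum()>5: print(n,z,k.sum(),np.percentile(P[k,0],[5,25,50,75,95]).round(1))
E
```

```text
t 13.70 pos [556.8 109.2 190.2] deck [-92.4   5.5 126.2] F [ 0.8 -0.9  0.2] w 36.1 q [ 0.48  0.3  -0.14  0.   -1.14 -0.43]
top 2 285 [-120.5 -108.2  -91.4  -67.9  -57. ]
top 10 28 [-59.7 -59.3 -58.7 -58.3 -57.9]
top 18 28 [-60.9 -60.6 -60.4 -59.8 -59.1]
top 26 21 [-63.7 -63.1 -62.6 -61.8 -61.6]
top 34 22 [-65.4 -65.  -64.2 -64.  -63.1]
top 42 30 [-68.  -67.4 -66.9 -65.9 -26.4]
top 50 40 [-69.4 -68.6 -67.3 -28.1 -25.7]
top 58 33 [-71.3 -70.5 -30.1 -27.9 -26.3]
top 66 42 [-74.1 -72.4 -29.  -27.7 -25.9]
top 74 29 [-76.6 -75.8 -74.  -29.  -27.5]
top 82 249 [-76.1 -69.2 -55.  -17.6  -2.8]
top 90 149 [-66.7 -54.3  -3.2   5.4  14.5]
scene 10 9 [-63.7 -62.7 -60.4 -24.6 -10.8]
scene 18 36 [-65.7 -64.3 -62.6 -26.7  -3.9]
scene 26 131 [-69.5 -67.4 -65.7 -64.4 -28.8]
scene 34 124 [-70.2 -68.7 -67.6 -66.1 -24.9]
scene 42 128 [-73.3 -70.9 -69.8 -68.4 -19.8]
scene 50 133 [-75.4 -73.4 -72.1 -70.4 -24.8]
scene 58 141 [-76.8 -75.1 -73.7 -72.1 -22.2]
scene 66 133 [-79.  -77.2 -75.8 -74.6 -21.3]
scene 74 144 [-81.  -79.4 -78.5 -76.6 -16.8]
scene 82 337 [-80.1 -71.4 -59.7 -15.   -2.7]
scene 90 115 [-56.9  -4.2  -1.9   0.5   9.5]
```

View pics/f_c1.png

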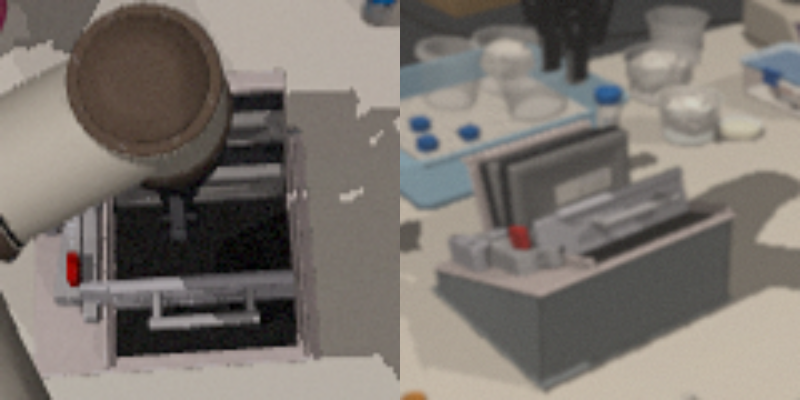

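```bash
python3 - <<'E'
from h import *
T=plan(deckpose([-118,0,110],.35),N=2); T=plan(deckpose([-118,0,39],.35),T,N=3); T=plan(deckpose([-75,0,39],.35),T,N=3); T=plan(deckpose([-58,0,39],.35),T,N=4)
E
```

```text
N 2 row [0.003, 0.0154, 0.004, 0.0006, -0.0011, 0.0005] L 32.4 w 0.003
N 3 row [-0.0, 0.0081, 0.0222, 0.0, 0.0, 0.0] L 71.0 w 0.000
N 3 row [-0.0, -0.0135, 0.0049, 0.0, 0.0, 0.0] L 43.0 w 0.000
N 4 row [-0.0, -0.004, 0.0015, 0.0, 0.0, 0.0] L 17.0 w 0.000
```

Request:
drive_tool(
  moves=[
    [[0,0.003,0.0154,0.004,0,0,0],[0,0.002,0.0154,0.004,0,0,0],[0,0,0.008,0.02,0,0,0],[0,0,0.008,0.022,0,0,0],[0,0,0.006,0.014,0,0,0],[0,0,0,0,0,0,0]],
  ],
)

```text
clock: 14.4
position: [505.9, 101.5, 127.4]
ee_rot: [0.726, -0.688, 0.002, -0.002]
contact_force: [-0.2, -0.1, 0.2]
gripper_width: -0.0
```

```bash
python3 - <<'E'
from h import *
rep();T=plan(deckpose([-80,0,39],.35),N=3)
E
```

```text
t 14.40 pos [505.9 101.5 127.4] deck [-119.     0.6   49.6] F [-0.2 -0.1  0.2] w -0.0 q [ 0.51  0.26 -0.36  0.   -0.94 -0.46]
N 3 row [0.0002, -0.011, 0.0078, -0.002, 0.0002, -0.0001] L 40.4 w 0.006
```

Request:
drive_tool(
  moves=[
    [[0,0,-0.012,0.006,0,0,0],[0,0,-0.013,0.006,0,0,0],[0,0,-0.013,0.006,0,0,0],[0,0,-0.008,0.003,0,0,0]],
  ],
)

```text
clock: 14.8
position: [558.8, 105.1, 107.6]
ee_rot: [0.726, -0.687, 0.004, -0.005]
contact_force: [-0.0, 0.5, -0.7]
gripper_width: -0.2
```

```bash
python3 - <<'E'
from h import *
rep();T=plan(deckpose([-58,0,39],.35),N=3)
E
```

```text
t 14.80 pos [558.8 105.1 107.6] deck [-62.4   1.3  49.1] F [-0.   0.5 -0.7] w -0.2 q [ 0.47  0.36 -0.27  0.   -0.93 -0.42]
N 3 row [0.0004, -0.0002, 0.0037, -0.004, 0.0006, 0.0003] L 11.1 w 0.012
```

Request:
drive_tool(
  moves=[
    [[0,0,-0.003,0.005,-0.003,0,0],[0,0,-0.003,0.003,-0.002,0,0],[0,0,0,0,0,0,0]],
  ],
)

```text
clock: 15.1
position: [564.8, 105.0, 100.8]
ee_rot: [0.726, -0.688, 0.0, -0.0]
contact_force: [-2.0, 0.5, 1.9]
gripper_width: -0.0
```

```bash
python3 - <<'E'
from h import *
rep()
snap("g")
q=cv2.imread("pics/g_scene.png")
cv2.imwrite("pics/g_c1.png",cv2.resize(q[150:270,240:390],(750,600)))
for n in("top","scene"):
  W=cloud("g",n); A=W.reshape(-1,3); A=A[~np.isnan(A[:,0])]
  P=(A-TD[:3,3])@TD[:3,:3]; P=P[(abs(P[:,1])>20)&(abs(P[:,1])<70)&(P[:,0]>-130)&(P[:,0]<20)]
  for z in range(2,96,12):
    k=(P[:,2]>z)&(P[:,2]<z+8)
    if k.sum()>5: print(n,z,k.sum(),np.percentile(P[k,0],[5,25,50,75,95]).round(1))
E
```

```text
t 15.10 pos [564.8 105.  100.8] deck [-54.5   1.   44.8] F [-2.   0.5  1.9] w -0.0 q [ 0.47  0.39 -0.25  0.   -0.93 -0.41]
top 2 265 [-118.8 -102.1  -83.   -64.3  -55.7]
top 14 27 [-57.6 -56.9 -56.1 -55.6 -54.2]
top 26 25 [-57.5 -56.6 -56.  -55.5 -53.7]
top 38 19 [-57.3 -56.7 -55.8 -54.8 -54.3]
top 50 23 [-58.3 -56.5 -55.5 -54.9 -53.9]
top 62 21 [-56.5 -56.1 -55.5 -54.9 -54.3]
top 74 19 [-57.1 -56.8 -56.3 -55.4 -52. ]
top 86 180 [-54.6 -44.6 -26.3  -7.4   5.5]
scene 14 21 [-61.6 -58.9 -55.7  -7.    0.4]
scene 26 97 [-61.7 -60.  -58.8 -56.8 -17.5]
scene 38 96 [-61.6 -60.  -58.3 -56.8 -12.6]
scene 50 101 [-61.7 -60.4 -59.1 -57.2 -14.8]
scene 62 97 [-61.3 -60.3 -58.4 -57.4 -23.7]
scene 74 100 [-61.8 -60.1 -59.1 -58.  -13.2]
scene 86 157 [-56.7 -39.5 -16.8  -3.8   1. ]
```

View pics/g_c1.png

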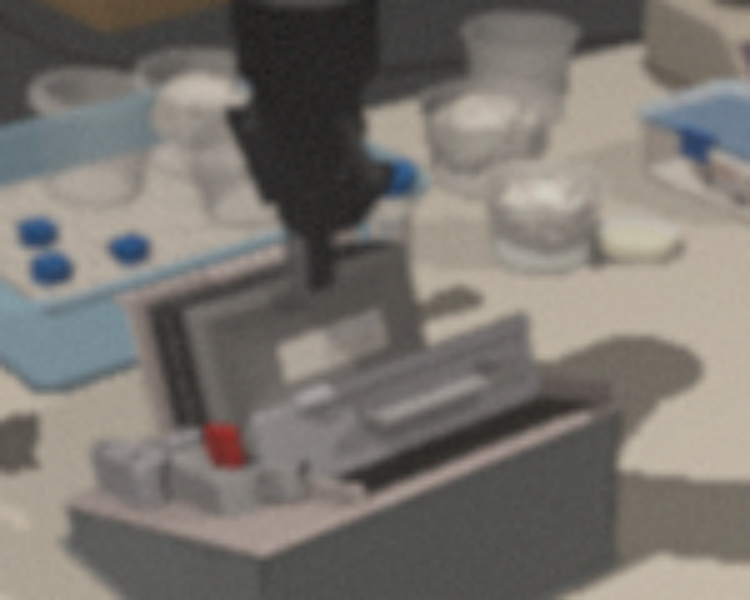

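```bash
python3 - <<'E'
from h import *
W=cloud("g","top"); A=W.reshape(-1,3); A=A[~np.isnan(A[:,0])]
P=(A-TD[:3,3])@TD[:3,:3]; k=(abs(P[:,1])<75)&(P[:,0]<-100)&(P[:,0]>-200)&(P[:,2]>15)&(P[:,2]<60)
P=P[k]
for x in range(-192,-130,4):
    m=(P[:,0]>=x)&(P[:,0]<x+4)
    if m.sum(): print(x,m.sum(),np.percentile(P[m,2],[5,50,95]).round(1),np.percentile(P[m,1],[0,5,95,100]).round(1))
T=plan(deckpose([-75,1,60],.35),N=2); T=plan(deckpose([-218,0,60],.35),T,N=5); T=plan(deckpose([-218,0,-16],.35),T,N=4);T=plan(deckpose([-200,0,-16],.35),T,N=2)
E
```

```text
-184 13 [29.  31.3 34.3] [-35.5 -33.9  16.9  26.5]
-180 64 [25.4 31.1 35.6] [-43.9 -41.2  40.5  43.2]
-176 35 [28.5 32.4 34.2] [-44.1 -39.5  39.8  42.5]
-172 16 [27.2 29.9 34.5] [-41.6 -39.7  38.   39.5]
-168 9 [28.8 30.2 33.4] [-41.8 -39.7  39.7  39.8]
-164 8 [26.6 30.5 33.8] [-41.9 -41.   38.5  39.4]
-160 7 [28.6 30.8 44.5] [-72.5 -62.6  39.4  39.5]
-156 99 [27.5 44.8 51.1] [-70.  -59.4  62.2  72.8]
-152 202 [16.9 29.8 51.2] [-73.  -67.2  69.4  74.9]
-148 62 [44.8 47.6 51.2] [-73.1 -67.8  64.5  72.9]
-144 10 [42.4 44.3 46.1] [-73.4 -58.8  52.9  54. ]
N 2 row [-0.0, 0.0071, -0.0108, -0.0008, 0.0, 0.0002] L 25.8 w 0.002
N 5 row [0.0002, 0.0269, -0.0098, 0.0, 0.0, 0.0] L 143.0 w 0.000
N 4 row [0.0, 0.0065, 0.0178, 0.0, 0.0, 0.0] L 76.0 w 0.000
N 2 row [-0.0, -0.0085, 0.0031, 0.0, 0.0, 0.0] L 18.0 w 0.000
```

Request:
drive_tool(
  moves=[
    [[0,0,0.008,-0.006,0,0,0],[0,0,0.008,-0.014,0,0,0],[0,0,0.025,-0.016,0,0,0],[0,0,0.027,-0.01,0,0,0],[0,0,0.027,-0.01,0,0,0],[0,0,0.027,-0.01,0,0,0],[0,0,0.025,-0.009,0,0,0],[0,0,0.01,-0.004,0,0,0]],
  ],
)

```text
clock: 16.0
position: [401.5, 95.3, 185.3]
ee_rot: [0.726, -0.688, 0.001, -0.003]
contact_force: [0.9, -0.3, 0.2]
gripper_width: 0.1
```

```bash
python3 - <<'E'
from h import *
rep(); T=plan(deckpose([-218,0,-16],.35),N=4)
E
```

```text
t 16.00 pos [401.5  95.3 185.3] deck [-237.1    0.    68.1] F [ 0.9 -0.3  0.2] w 0.1 q [ 0.63  0.02 -0.5   0.   -1.05 -0.58]
N 4 row [0.0, 0.0028, 0.0214, -0.0016, 0.0006, -0.0001] L 86.3 w 0.007
```

Request:
drive_tool(
  moves=[
    [[0,0,0.003,0.02,0,0,0],[0,0,0.003,0.023,0,0,0],[0,0,0.003,0.023,0,0,0],[0,0,0.002,0.014,0,0,0],[0,0,0,0,0,0,0]],
  ],
)

```text
clock: 16.5
position: [392.1, 96.5, 108.3]
ee_rot: [0.727, -0.687, 0.003, -0.01]
contact_force: [0.8, 0.4, -0.2]
gripper_width: -0.1
```

```bash
python3 - <<'E'
from h import *
rep(); T=plan(deckpose([-196,0,-16],.35),N=3); T=plan(deckpose([-96,0,-16],.35),T,N=10)
E
```

```text
t 16.50 pos [392.1  96.5 108.3] deck [-219.4    1.7   -7.4] F [ 0.8  0.4 -0.2] w -0.1 q [ 0.65  0.09 -0.65  0.   -0.81 -0.6 ]
N 3 row [0.0006, -0.0063, 0.0054, -0.0064, 0.0031, 0.0008] L 25.0 w 0.021
N 10 row [-0.0, -0.0094, 0.0034, 0.0, 0.0, 0.0] L 100.0 w 0.000
```

Request:
drive_tool(
  moves=[
    [[0,0.001,-0.006,0.006,-0.006,0.003,0],[0,0.001,-0.007,0.006,-0.005,0.003,0],[0,0,-0.007,0.005,-0.004,0,0],[0,0,-0.009,0.0035,0,0,0],[0,0,-0.009,0.0034,0,0,0]],
  ],
)

```text
clock: 17.0
position: [435.8, 98.1, 86.0]
ee_rot: [0.727, -0.687, 0.001, -0.005]
contact_force: [-2.3, 0.5, 1.9]
gripper_width: -0.2
```

```bash
python3 - <<'E'
from h import *
rep(); T=plan(deckpose([-110,0,-16],.35),N=10)
E
```

```text
t 17.00 pos [435.8  98.1  86. ] deck [-170.8    1.   -13.4] F [-2.3  0.5  1.9] w -0.2 q [ 0.59  0.2  -0.58 -0.   -0.78 -0.53]
N 10 row [0.0001, -0.0056, 0.0024, -0.0008, 0.0005, 0.0003] L 60.8 w 0.010
```

Request:
drive_tool(
  moves=[
    [[0,0,-0.007,0.0026,0,0,0],[0,0,-0.007,0.0026,0,0,0],[0,0,-0.007,0.0026,0,0,0],[0,0,-0.007,0.0026,0,0,0],[0,0,-0.007,0.0026,0,0,0],[0,0,-0.007,0.0026,0,0,0],[0,0,-0.006,0.0024,0,0,0]],
  ],
)

```text
clock: 17.7
position: [488.1, 100.9, 66.8]
ee_rot: [0.727, -0.687, 0.001, -0.004]
contact_force: [-2.3, 0.0, 2.8]
gripper_width: -0.4
```

```bash
python3 - <<'E'
from h import *
rep(); T=plan(deckpose([-98,0,-16],.35),N=6)
E
```

```text
t 17.70 pos [488.1 100.9  66.8] deck [-115.     1.   -13.4] F [-2.3  0.   2.8] w -0.4 q [ 0.53  0.31 -0.48 -0.   -0.77 -0.47]
N 6 row [0.0002, -0.0025, 0.0014, -0.0011, 0.0008, 0.0005] L 17.2 w 0.009
```

Request:
drive_tool(
  moves=[
    [[0,0,-0.004,0.0015,0,0,0],[0,0,-0.004,0.0015,0,0,0],[0,0,-0.003,0.001,0,0,0],[0,0,-0.003,0.001,0,0,0]],
  ],
)

```text
clock: 18.1
position: [503.6, 101.7, 61.2]
ee_rot: [0.727, -0.687, 0.001, -0.004]
contact_force: [-2.2, 1.2, 1.4]
gripper_width: 0.0
```

Request:
drive_tool(
  moves=[
    [[0,0,-0.003,0.001,0,0,0],[0,0,-0.003,0.001,0,0,0]],
  ],
)

```text
clock: 18.3
position: [509.5, 102.0, 59.0]
ee_rot: [0.727, -0.687, 0.0, -0.003]
contact_force: [-6.5, 0.6, 7.1]
gripper_width: 0.3
```

```bash
python3 - <<'E'
from h import *
rep()
E
```

```text
t 18.30 pos [509.5 102.   59. ] deck [-92.2   0.9 -13.4] F [-6.5  0.6  7.1] w 0.3 q [ 0.51  0.35 -0.44 -0.   -0.78 -0.45]
```

Request:
drive_tool(
  moves=[
    [[0,0,-0.003,0.001,0,0,0],[0,0,-0.004,0.001,0,0,0]],
  ],
)

```text
clock: 18.5
position: [509.7, 101.7, 58.6]
ee_rot: [0.727, -0.687, -0.004, 0.003]
contact_force: [-20.7, 7.6, 22.6]
gripper_width: 0.3
```

Request:
drive_tool(
  moves=[
    [[0,0,-0.005,0.0015,0,0,0],[0,0,-0.006,0.0015,0,0,0]],
  ],
)

```text
clock: 18.7
position: [508.9, 101.4, 58.8]
ee_rot: [0.726, -0.687, -0.011, 0.012]
contact_force: [-24.9, 7.6, 27.3]
gripper_width: -0.2
```

```bash
python3 - <<'E'
from h import *
rep()
snap("i")
p=cv2.imread("pics/i_top.png"); q=cv2.imread("pics/i_scene.png")
cv2.imwrite("pics/i_c1.png",np.hstack([cv2.resize(p[140:260,240:360],(400,400)),cv2.resize(q[150:300,240:390],(400,400))]))
W=cloud("i","scene"); A=W.reshape(-1,3); A=A[~np.isnan(A[:,0])]
P=(A-TD[:3,3])@TD[:3,:3]; P=P[(abs(P[:,1])<70)&(P[:,0]>-130)&(P[:,0]<20)]
for z in range(2,96,8):
    k=(P[:,2]>z)&(P[:,2]<z+8)
    if k.sum()>5: print(z,k.sum(),np.percentile(P[k,0],[5,25,50,75,95]).round(1))
E
```

```text
t 18.70 pos [508.9 101.4  58.8] deck [-92.7   0.4 -13.8] F [-24.9   7.6  27.3] w -0.2 q [ 0.5   0.37 -0.4  -0.02 -0.83 -0.43]
2 109 [-70.6 -69.  -67.6 -66.3 -65.1]
10 71 [-70.3 -68.9 -67.7 -66.5 -65.1]
18 79 [-118.5 -100.2  -92.7  -67.4  -65.6]
26 175 [-121.9  -97.   -70.5  -67.3  -65.1]
34 106 [-124.7 -107.4  -70.6  -67.9  -18.8]
42 144 [-124.9  -72.4  -69.6  -59.7  -16.9]
50 102 [-123.4  -61.   -59.2  -57.1  -18.6]
58 97 [-125.   -61.4  -59.4  -57.7  -18. ]
66 99 [-119.4  -61.7  -59.4  -57.7  -18.1]
74 96 [-117.2  -61.3  -59.3  -57.8  -15.7]
82 212 [-114.2  -58.3  -35.4   -8.8   -2. ]
90 105 [-122.3  -87.2   -2.6    1.1    9.3]
```

View pics/i_c1.png

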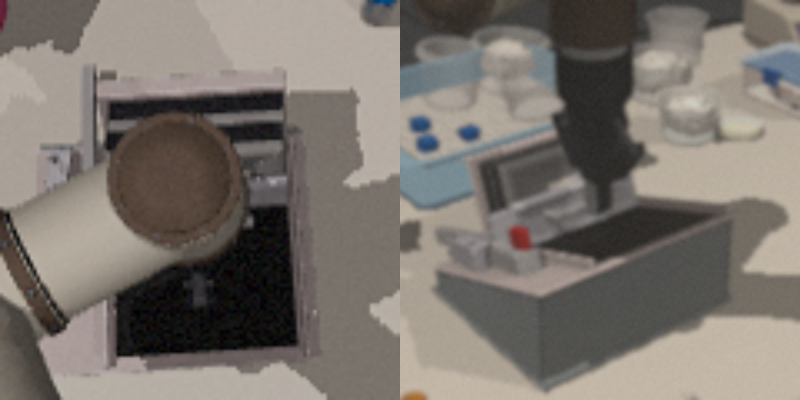

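```bash
python3 - <<'E'
from h import *
T=plan(deckpose([-120,1,-5],.35),N=2);T=plan(deckpose([-200,60,40],.35),T,N=4)
E
```

```text
N 2 row [-0.0003, 0.0115, -0.0085, 0.0163, -0.0007, 0.0009] L 28.7 w 0.033
N 4 row [-0.0148, 0.0149, -0.0174, 0.0, 0.0, 0.0] L 109.1 w 0.000
```

Request:
drive_tool(
  moves=[
    [[0,0,0.01,-0.003,0.012,0,0],[0,0,0.014,-0.008,0.006,0,0],[0,0,0.018,-0.015,0,0,0],[0,-0.008,0.02,-0.018,0,0,0],[0,-0.008,0.02,-0.018,0,0,0],[0,-0.005,0.01,-0.01,0,0,0]],
  ],
)

```text
clock: 19.4
position: [416.4, 118.6, 134.2]
ee_rot: [0.726, -0.687, -0.003, 0.004]
contact_force: [0.4, -0.1, 0.5]
gripper_width: 0.4
```

```bash
python3 - <<'E'
from h import *
rep()
snap("j")
p=cv2.imread("pics/j_top.png"); q=cv2.imread("pics/j_scene.png")
cv2.imwrite("pics/j_c1.png",np.hstack([cv2.resize(p[150:250,240:340],(400,400)),cv2.resize(q[190:290,240:340],(400,400))]))
for n in ("top","scene"):
    W=cloud("j",n); im=cv2.imread(f"pics/j_{n}.png").astype(int); red=(im[...,2]>110)&(im[...,1]<70)&(im[...,0]<70)
    D=(W-TD[:3,3])@TD[:3,:3]; k=red&(D[...,1]>80)&(D[...,1]<130)&(D[...,0]>-180)&(D[...,0]<0)
    print(n,k.sum(),np.median(D[k],0).round(1) if k.any() else "",np.nanmin(D[k],0).round(1) if k.any() else "",np.nanmax(D[k],0).round(1) if k.any() else "")
    P=D.reshape(-1,3); P=P[~np.isnan(P[:,0])]
    for y0,y1 in((-60,60),(88,100),(104,122)):
        print(n,y0)
        for z in ((3,12),(12,20),(17,24),(24,36),(40,47),(56,80)):
            m=(P[:,1]>y0)&(P[:,1]<y1)&(P[:,0]>-165)&(P[:,0]<5)&(P[:,2]>z[0])&(P[:,2]<z[1])
            if m.sum()>4: print(z,m.sum(),np.percentile(P[m,0],[0,5,25,50,75,95]).round(1))
E
```

```text
t 19.40 pos [416.4 118.6 134.2] deck [-204.5   22.5   25.6] F [ 0.4 -0.1  0.5] w 0.4 q [ 0.65  0.12 -0.52 -0.01 -0.93 -0.59]
top 24 [-128.   106.2   40.3] [-137.9  103.2   31.5] [-115.7  110.2   43.6]
top -60
(3, 12) 181 [-164.9 -156.5 -120.2  -99.8  -66.   -63. ]
(12, 20) 42 [-66.7 -66.4 -65.3 -64.3 -63.6 -62.2]
(17, 24) 38 [-66.6 -66.3 -65.2 -64.5 -63.7 -62.6]
(24, 36) 208 [-96.4 -94.2 -91.5 -86.6 -65.8 -63.3]
(40, 47) 95 [-69.1 -68.9 -67.2 -64.9 -56.  -54.4]
(56, 80) 174 [-58.6 -57.5 -56.5 -55.6 -54.9 -54.1]
top 88
(3, 12) 9 [-128.5 -126.2 -107.3  -76.8  -76.2  -75.4]
(12, 20) 39 [-77.2 -76.7 -65.4 -25.8  -5.6   1. ]
(17, 24) 70 [-77.4 -76.  -42.8 -24.3 -11.2   1. ]
(24, 36) 14 [-65.4 -65.  -64.5 -61.8 -43.6 -31.2]
(40, 47) 9 [-63.5 -63.5 -63.2 -61.8 -61.1 -58.9]
top 104
(3, 12) 17 [-154.2 -151.7 -145.9  -55.5  -20.4  -10.3]
(12, 20) 63 [-145.7 -145.3 -137.5 -111.4  -86.2  -68.9]
(17, 24) 110 [-145.5 -142.8 -124.6  -97.2  -77.1  -26.9]
(24, 36) 67 [-138.  -136.1  -66.   -45.1  -25.8  -13.8]
(40, 47) 10 [-137.3 -136.4 -133.8 -129.1 -123.  -118.5]
scene 40 [-136.3  110.6   30.4] [-142.6  104.6   21.4] [-121.3  112.8   38.5]
scene -60
(3, 12) 124 [-72.5 -70.8 -68.8 -67.2 -66.1 -65. ]
(12, 20) 56 [-72.3 -70.3 -69.1 -67.7 -66.3 -64.7]
(17, 24) 37 [-97.3 -96.6 -93.9 -68.8 -66.7 -64.3]
(24, 36) 234 [-100.8  -98.5  -95.3  -69.4  -67.5  -65.4]
(40, 47) 115 [-75.5 -73.3 -71.8 -70.3 -67.9 -58.5]
(56, 80) 322 [-63.9 -61.8 -60.1 -58.8 -57.5 -56.2]
scene 88
(12, 20) 27 [-79.1 -77.  -68.4 -33.2 -17.6  -4. ]
(17, 24) 31 [-76.1 -74.5 -68.  -47.  -22.2  -4.6]
(24, 36) 21 [-71.  -70.8 -69.  -66.9 -66.5 -65.1]
(40, 47) 7 [-67.7 -67.7 -67.1 -66.1 -62.6 -61.1]
scene 104
(3, 12) 47 [-150.8 -149.2 -148.  -146.1 -101.5  -78.7]
(12, 20) 77 [-149.9 -149.  -145.  -115.8  -94.1  -78.3]
(17, 24) 64 [-149.9 -147.  -139.7 -118.   -89.4  -71.9]
(24, 36) 48 [-142.8 -141.5 -139.2 -129.4 -108.9  -33.2]
```

View pics/j_c1.png

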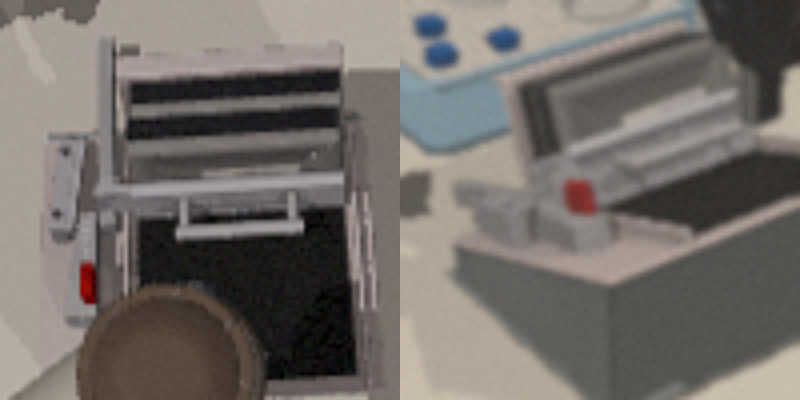

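```bash
python3 - <<'E'
from h import *
T=plan(deckpose([-185,113,20],.35),N=4);T=plan(deckpose([-178,113,-23],.35),T,N=3)
E
```

```text
N 4 row [-0.0225, -0.004, 0.003, 0.0021, 0.0002, 0.0007] L 92.2 w 0.009
N 3 row [-0.0, 0.0027, 0.0143, 0.0, 0.0, 0.0] L 43.6 w 0.000
```

Request:
drive_tool(
  moves=[
    [[0,-0.022,-0.004,0.003,0.002,0,0.001],[0,-0.0225,-0.004,0.003,0.002,0,0.001],[0,-0.0225,-0.004,0.003,0.002,0,0.001],[0,-0.017,-0.003,0.003,0.002,0,0.001],[0,-0.003,0.002,0.01,0,0,0],[0,0,0.002,0.01,0,0,0]],
  ],
)

```text
clock: 20.1
position: [427.1, 210.3, 98.4]
ee_rot: [0.725, -0.689, 0.0, -0.001]
contact_force: [-0.4, -0.3, -0.9]
gripper_width: 0.4
```

```bash
python3 - <<'E'
from h import *
rep();T=plan(deckpose([-178,112.5,-23],.35),N=2)
E
```

```text
t 20.10 pos [427.1 210.3  98.4] deck [-177.5  113.6   -2.6] F [-0.4 -0.3 -0.9] w 0.4 q [ 0.8   0.24 -0.49  0.   -0.84 -0.75]
N 2 row [0.0005, 0.0038, 0.0095, -0.0008, 0.0007, -0.0016] L 20.4 w 0.004
```

Request:
drive_tool(
  moves=[
    [[0,0.001,0.003,0.008,0,0,0],[0,0,0.002,0.007,0,0,0],[0,0,0,0.002,0,0,0]],
  ],
)

```text
clock: 20.4
position: [419.6, 205.7, 77.2]
ee_rot: [0.724, -0.69, -0.0, 0.002]
contact_force: [-0.4, 0.1, 0.5]
gripper_width: 0.3
```

```bash
python3 - <<'E'
from h import *
rep();T=plan(deckpose([-152,112.5,-22],.35),N=4)
E
```

```text
t 20.40 pos [419.6 205.7  77.2] deck [-177.5  109.3  -25.2] F [-0.4  0.1  0.5] w 0.3 q [ 0.8   0.25 -0.53 -0.   -0.79 -0.76]
N 4 row [-0.0008, -0.0063, 0.0014, 0.001, -0.0007, -0.0013] L 25.9 w 0.007
```

Request:
drive_tool(
  moves=[
    [[0,-0.002,-0.007,0,0,0,0],[0,-0.001,-0.007,0.001,0,0,0],[0,-0.001,-0.007,0.002,0,0,0],[0,0,-0.005,0.002,0,0,0]],
  ],
)

```text
clock: 20.8
position: [448.0, 211.1, 72.8]
ee_rot: [0.724, -0.69, 0.0, 0.001]
contact_force: [-0.4, 0.1, -0.1]
gripper_width: 0.0
```

```bash
python3 - <<'E'
from h import *
rep();T=plan(deckpose([-110,112.5,-22],.35),N=8)
E
```

```text
t 20.80 pos [448.  211.1  72.8] deck [-149.   113.1  -19.5] F [-0.4  0.1 -0.1] w 0.0 q [ 0.77  0.3  -0.47  0.   -0.8  -0.72]
N 8 row [0.0001, -0.0045, 0.002, 0.0002, -0.0002, -0.0007] L 39.1 w 0.006
```

Request:
drive_tool(
  moves=[
    [[0,0,-0.0045,0.002,0,0,0],[0,0,-0.0045,0.002,0,0,0],[0,0,-0.0045,0.002,0,0,0],[0,0,-0.0045,0.002,0,0,0],[0,0,-0.0045,0.0018,0,0,0],[0,0,-0.0045,0.0018,0,0,0]],
  ],
)

```text
clock: 21.4
position: [477.7, 212.4, 60.4]
ee_rot: [0.724, -0.69, -0.0, 0.001]
contact_force: [-0.7, 0.3, 1.0]
gripper_width: -0.2
```

```bash
python3 - <<'E'
from h import *
rep();T=plan(deckpose([-100,112.5,-22],.35),N=8)
E
```

```text
t 21.40 pos [477.7 212.4  60.4] deck [-116.9  112.8  -20.9] F [-0.7  0.3  1. ] w -0.2 q [ 0.73  0.36 -0.42  0.   -0.79 -0.68]
N 8 row [0.0, -0.0019, 0.0008, 0.0002, -0.0002, -0.0007] L 16.9 w 0.006
```

Request:
drive_tool(
  moves=[
    [[0,0,-0.003,0.0012,0,0,0],[0,0,-0.003,0.0012,0,0,0],[0,0,-0.003,0.0012,0,0,0],[0,0,-0.003,0.0012,0,0,0],[0,0,-0.003,0.0012,0,0,0]],
  ],
)

```text
clock: 21.9
position: [494.0, 213.1, 53.8]
ee_rot: [0.724, -0.69, -0.0, 0.001]
contact_force: [-0.5, 0.0, 2.0]
gripper_width: 0.0
```

```bash
python3 - <<'E'
from h import *
rep()
E
```

```text
t 21.90 pos [494.  213.1  53.8] deck [-99.3 112.7 -21.6] F [-0.5  0.   2. ] w 0.0 q [ 0.71  0.39 -0.39  0.   -0.79 -0.66]
```

Request:
drive_tool(
  moves=[
    [[0,0,-0.002,0.0008,0,0,0],[0,0,-0.002,0.0008,0,0,0]],
  ],
)

```text
clock: 22.1
position: [498.4, 213.3, 52.0]
ee_rot: [0.724, -0.69, -0.0, 0.001]
contact_force: [-0.5, -0.2, 1.7]
gripper_width: -0.2
```

Request:
drive_tool(
  moves=[
    [[0,0,-0.002,0.0008,0,0,0],[0,0,-0.002,0.0008,0,0,0]],
  ],
)

```text
clock: 22.3
position: [502.7, 213.5, 50.4]
ee_rot: [0.724, -0.69, -0.0, 0.001]
contact_force: [-2.1, -0.1, 1.2]
gripper_width: 0.1
```

```bash
python3 - <<'E'
from h import *
rep()
E
```

```text
t 22.30 pos [502.7 213.5  50.4] deck [-89.9 112.6 -21.7] F [-2.1 -0.1  1.2] w 0.1 q [ 0.7   0.41 -0.37  0.   -0.79 -0.65]
```

Request:
drive_tool(
  moves=[
    [[0,0,-0.002,0.0008,0,0,0],[0,0,-0.002,0.0008,0,0,0]],
  ],
)

```text
clock: 22.5
position: [506.2, 213.4, 48.9]
ee_rot: [0.724, -0.69, -0.0, 0.002]
contact_force: [-9.9, 1.9, 11.7]
gripper_width: -0.1
```

Request:
drive_tool(
  moves=[
    [[0,0,-0.002,0.0008,0,0,0],[0,0,-0.002,0.0008,0,0,0]],
  ],
)

```text
clock: 22.7
position: [506.0, 213.3, 48.9]
ee_rot: [0.724, -0.69, -0.003, 0.006]
contact_force: [-10.9, 2.9, 11.7]
gripper_width: 0.1
```

```bash
python3 - <<'E'
from h import *
rep()
E
```

```text
t 22.70 pos [506.  213.3  48.9] deck [-86.3 112.3 -22. ] F [-10.9   2.9  11.7] w 0.1 q [ 0.69  0.42 -0.36 -0.01 -0.81 -0.64]
```

Request:
drive_tool(
  moves=[
    [[0,0,-0.003,0.0006,0,0,0],[0,0,-0.004,0.0008,0,0,0],[0,0,-0.004,0.0008,0,0,0]],
  ],
)

```text
clock: 23.0
position: [505.6, 213.1, 49.0]
ee_rot: [0.723, -0.691, -0.008, 0.015]
contact_force: [-16.6, 4.3, 16.6]
gripper_width: -0.1
```

```bash
python3 - <<'E'
from h import *
rep(); s=st(); print(TD[:3,:3].T@s["contact_force"])
E
```

```text
t 23.00 pos [505.6 213.1  49. ] deck [-86.7 112.1 -22.1] F [-16.6   4.3  16.6] w -0.1 q [ 0.69  0.43 -0.34 -0.02 -0.84 -0.63]
[-21.06813253   5.21217541   9.94624538]
```

Request:
drive_tool(
  moves=[
    [[0,0,-0.004,0.0008,0,0,0],[0,0,0.004,-0.001,0.01,0,0],[0,0,0.01,-0.004,0.01,0,0],[0,0,0.015,-0.006,0,0,0],[0,0,0.02,-0.02,0,0,0],[0,0,0.02,-0.03,0,0,0],[0,0,0.02,-0.03,0,0,0],[0,0,0.005,-0.03,0,0,0]],
  ],
)

```text
clock: 23.8
position: [405.0, 206.9, 171.8]
ee_rot: [0.723, -0.691, -0.004, 0.016]
contact_force: [-0.0, -0.2, 0.1]
gripper_width: -0.0
```

```bash
python3 - <<'E'
from h import *
rep()
snap("k")
p=cv2.imread("pics/k_top.png"); q=cv2.imread("pics/k_scene.png")
cv2.imwrite("pics/k_c1.png",np.hstack([cv2.resize(p[150:250,240:340],(400,400)),cv2.resize(q[190:290,240:340],(400,400))]))
for n in ("top","scene"):
    W=cloud("k",n); im=cv2.imread(f"pics/k_{n}.png").astype(int); red=(im[...,2]>110)&(im[...,1]<70)&(im[...,0]<70)
    D=(W-TD[:3,3])@TD[:3,:3]; k=red&(D[...,1]>80)&(D[...,1]<130)&(D[...,0]>-180)&(D[...,0]<0)
    if k.any(): print(n,k.sum(),np.median(D[k],0).round(1),np.nanmin(D[k],0).round(1),np.nanmax(D[k],0).round(1))
    P=D.reshape(-1,3); P=P[~np.isnan(P[:,0])]
    for y0,y1 in((-60,60),(88,100),(104,122)):
        print(n,y0)
        for z in ((3,12),(12,20),(17,24),(24,36),(40,47),(56,70),(70,80)):
            m=(P[:,1]>y0)&(P[:,1]<y1)&(P[:,0]>-165)&(P[:,0]<5)&(P[:,2]>z[0])&(P[:,2]<z[1])
            if m.sum()>4: print(z,m.sum(),np.percentile(P[m,0],[0,5,25,50,75,95]).round(1))
E
```

```text
t 23.80 pos [405.  206.9 171.8] deck [-223.6  111.3   58.7] F [-0.  -0.2  0.1] w -0.0 q [ 0.83  0.13 -0.4  -0.01 -1.07 -0.78]
top 24 [-72.7 105.9  40. ] [-83.2 102.8  25.3] [-61.  109.2  44.6]
top -60
(3, 12) 234 [-164.6 -157.4 -135.1 -110.2  -69.7  -63.5]
(12, 20) 50 [-66.6 -66.1 -65.2 -64.3 -63.5 -62.8]
(17, 24) 43 [-92.6 -89.  -65.3 -64.3 -63.3 -62.5]
(24, 36) 201 [-96.9 -94.3 -91.2 -85.4 -65.6 -63.6]
(40, 47) 106 [-69.3 -68.6 -67.1 -64.4 -56.9 -54.7]
(56, 70) 98 [-58.2 -57.7 -56.8 -55.9 -54.8 -54. ]
(70, 80) 62 [-58.8 -57.8 -56.8 -56.3 -55.1 -54.2]
top 88
(3, 12) 17 [-143.2 -131.8 -119.  -102.   -76.8  -76.2]
(12, 20) 44 [-76.6 -75.9 -66.9 -23.6  -9.4   1.3]
(17, 24) 76 [-87.5 -75.1 -48.9 -25.2 -10.2   1.2]
(24, 36) 16 [-75.8 -68.6 -64.6 -64.  -43.2 -23.2]
(40, 47) 13 [-65.8 -64.2 -62.7 -61.2 -58.8 -57. ]
top 104
(3, 12) 28 [-163.3 -153.2 -125.4  -98.   -90.1  -87.3]
(12, 20) 27 [-90.6 -89.2 -86.2 -73.9 -32.2 -14.1]
(17, 24) 57 [-92.1 -89.3 -81.9 -44.5 -30.  -16.6]
(24, 36) 75 [-89.7 -82.2 -65.6 -42.3 -25.5 -13.4]
(40, 47) 8 [-80.  -77.2 -71.1 -67.8 -65.2 -61.2]
scene 34 [-82.2 1
[... 184 characters left out ...]
.4 -92.2 -67.4 -66.1 -64.9]
(24, 36) 248 [-100.8  -97.9  -95.8  -69.6  -67.1  -65.1]
(40, 47) 115 [-74.4 -73.4 -71.8 -70.3 -68.8 -57.5]
(56, 70) 122 [-62.5 -61.  -59.8 -58.6 -57.6 -55.6]
(70, 80) 85 [-62.9 -61.5 -60.2 -59.2 -58.1 -56.2]
scene 88
(3, 12) 5 [-81.3 -81.2 -80.6 -80.5 -78.9 -77.6]
(12, 20) 20 [-81.3 -80.9 -78.6 -27.7 -13.5  -0.5]
(17, 24) 19 [-79.9 -79.3 -71.8 -26.  -13.   -0.5]
(24, 36) 8 [-70.2 -69.9 -69.1 -68.8 -68.4 -68.1]
(40, 47) 8 [-68.6 -68.5 -68.2 -65.8 -63.9 -61.8]
scene 104
(3, 12) 23 [-95.8 -94.5 -93.8 -92.9 -91.9 -90.4]
(12, 20) 28 [-95.8 -94.6 -93.6 -92.2 -87.5 -73.2]
(17, 24) 29 [-93.8 -93.6 -88.6 -84.9 -77.8 -50.7]
(24, 36) 42 [-88.8 -87.7 -83.9 -73.2 -64.  -23.5]
```

View pics/k_c1.png

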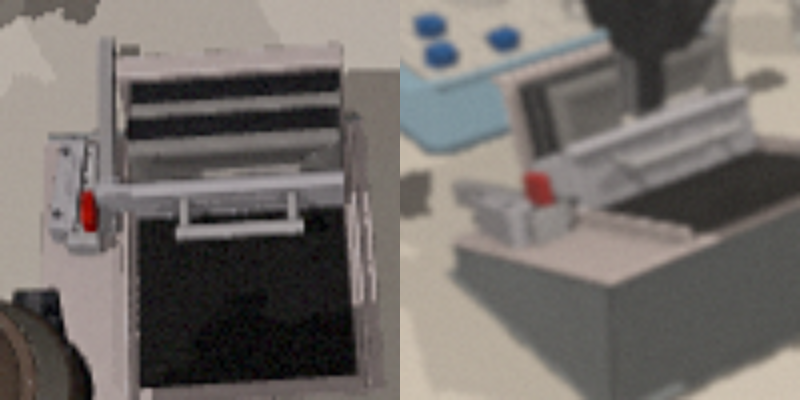

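```bash
python3 - <<'E'
from h import *
W=cloud("k","top"); D=(W-TD[:3,3])@TD[:3,:3]; P=D.reshape(-1,3); P=P[~np.isnan(P[:,0])]
for a,b in((-52,-42),(-42,-32),(-24,-14),(-14,-4)):
    m=(P[:,0]>a)&(P[:,0]<b)&(P[:,2]>70)&(P[:,2]<100)
    print(a,b,m.sum(),np.percentile(P[m,2],[5,50,95]).round(1),np.percentile(P[m,1],[0,2,98,100]).round(1))
    for y0,y1 in((-70,-35),(35,65)):
        k=m&(P[:,1]>y0)&(P[:,1]<y1); print("  ",np.median(P[k,2]).round(1))
m=(P[:,2]>60)&(P[:,2]<85)&(P[:,0]>-65)&(P[:,0]<-50); 
for y in(-60,-30,0,30,60): k=m&(abs(P[:,1]-y)<10); print(y,np.median(P[k,0]).round(1))
Wa=cloud("a","top")
for nm,(u,v) in dict(t50=(355,135),small=(207,261),beak=(405,130)).items(): print(nm,Wa[v,u].round(0),W[v,u].round(0))
d=cv2.absdiff(cv2.imread("pics/a_top.png"),cv2.imread("pics/k_top.png")).max(2); cv2.imwrite("pics/k_top2.png",cv2.imread("pics/k_top.png"))
E
```

```text
-52 -42 197 [80.6 88.  92.4] [-881.3 -880.6   66.7   69.8]
   87.8
   87.5
-42 -32 195 [82.7 88.2 93.2] [-883.  -880.3   66.5   69.2]
   87.6
   88.2
-24 -14 191 [82. 88. 92.] [-882.9 -881.    64.5   66.5]
   88.3
   87.9
-14 -4 182 [79.3 88.  93. ] [-882.6 -881.4   63.1   66.2]
   88.0
   87.8
-60 -55.9
-30 -56.2
0 -56.4
30 -56.4
60 -56.8
t50 [725. -56. 113.] [723. -55. 118.]
small [377. 365.  71.] [390. 249. 549.]
beak [ 752. -208.   57.] [ 752. -208.   56.]
```

View pics/k_top.png

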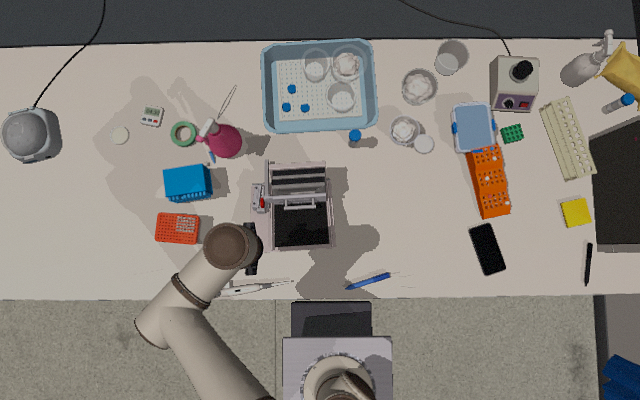

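```bash
python3 - <<'E'
from h import *
a=cv2.imread("pics/a_scene.png")[280:340,210:290]; k=cv2.imread("pics/k_scene.png")[280:340,210:290]
cv2.imwrite("pics/k_c2.png",np.hstack([cv2.resize(a,(400,300)),cv2.resize(k,(400,300))]))
rep()
E
```

```text
t 23.90 pos [408.6 209.4 175.5] deck [-221.3  113.6   63.4] F [1.  0.1 0.5] w -0.3 q [ 0.82  0.13 -0.4  -0.01 -1.06 -0.78]
```

View pics/k_c2.png

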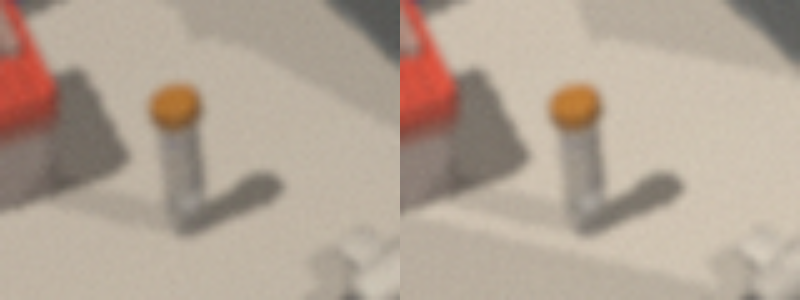

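The small tube stands at the same place, about (245, 310), in the before and after pictures. The hand is clear of everything, so I am handing in.

```bash
python3 -c "
from bench import arm
print(arm.job_done())"
```

```text
the job is handed in; nothing more can be done
None
```

The rack is loaded and locked, and I handed the job in at 23.9 s of the 64 s allowed. Both slide boxes stand in the rack, the follower is snug against them and the wedge is jammed.

**How it went**
- The first box tipped back onto the backstop when I let go, with its foot about 30 mm out. I pushed its foot home with the second box, still held in the gripper.
- I then tipped the second box flat against the first with closed fingers, and pushed the follower by its rod at roughly 30 N.
- I drove the wedge by its butt until it stopped, then set it with about 21 N along the ramp. That is slightly over the 10 to 20 N advised.

**Last checks (from the camera depth)**
- **Boxes:** all four readings along the two tops are 88 mm off the deck. The second box's front face is at x = -56 mm along its whole length, within 0.5 mm.
- **Follower:** the front of its plate is at about x = -64 mm, which puts its face at about -56 mm as required.
- **Wedge:** its butt is at about x = -90 mm, so its origin is near -50 mm, where it should jam.
- **Bystanders:** the two tubes and the beaker are where they started, and the hand is clear with no force on it.

**What disagreed or was not tested**
- **Fingertips:** the real tips sit about 33 mm behind the reported TCP. The first grasp therefore closed above the box, and finding the true height meant pressing on the box top with about 19 N. I allowed for the offset after that.
- **Scene camera:** it reads about 3 mm nearer the robot than the top camera. The numbers above are from the top camera.
- **Wedge jam:** I did not pull on the follower to test it; I judged it by force and position only.

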